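# Slide the filled pastry ring through the gap to the marble slab

### The arm

A 6-joint arm with a two-finger parallel gripper is mounted at the origin on the work surface. World frame = base frame: x ahead of the robot, y to its left, z up, the work surface at z = 0. Lengths are in m, angles in rad, forces in N, time in s.
With the tool pointing down it reaches from about 0.325 to 1 m from the base axis. Payload 5.1 kg.
Tool frame: the origin (TCP) lies midway between the tips of the shut fingers; the grasp point (between the pads) lies 19 mm behind it; x points along the fingers, y is the direction in which the jaws open and shut, and the axes are right-handed (so a half turn about x gives the same grasp; the last joint's range is limited). The gripper opens to 85 mm and grips with 20 to 120 N. Pads are 22 mm wide; open, the fingers measure 114 mm over their backs; the gripper's body (76 mm by 85 mm) begins 54 mm behind the grasp point. The pads swing forward as they close: fully open they stand 13 mm farther back than shut.
Start: joints at [-1.279, 0.124, 1.65, -0, 1.367, -0.083], TCP at [0.238, -0.605, 0.231] pointing down, gripper open.
Joint ranges: [-2.61, 2.61], [-1.02, 2.33], [0.03, 2.71], [-1.35, 4.49], [0.32, 2.68], [-2.91, 2.91]. Speed limits (rad/s): [2.57, 2.57, 3.14, 3.14, 3.14, 3.14].

### API

Orientations are given as a 3x3 rotation matrix whose columns are the frame's x, y, z axes.
In Python, from plant import state, capture, camera_info, finish_job gives the robot as it stands.
- The arm moves only by the tool arm_command, never from a script. Its argument "series" is a list of rows, each a list of 3 entries, a list of its own where there are three numbers: the shift along the tool's x, y, z in units of 25 mm (1.0 is 25 mm), then the turn, a rotation vector about the tool's x, y, z in units of 5 degrees (1.0 is 5 degrees), then the finger opening in mm, from 0 to 85.4. In form: [[[tx, ty, tz], [ax, ay, az], grip], ...]. A call has 1 to 12 rows; each row is the pose to reach, as a shift and turn from the pose measured when the call began, along the tool's axes at that moment; what a row does not reach only later rows make up. A row lasts 1/12 s, in which the tool goes at most 41.7 mm and 7.16 degrees, less where a joint would pass 70% of its speed; a pose out of reach is approached as far as the arm can. A call with a gripper value outside its range is refused whole. The fingers move at their own pace and stop on an object; "squeeze" is the grip in N (left out, the last holds). Time passes only in rows, so rows that repeat a pose let the fingers close. It gives the time, the measured TCP pose, the force and the opening at its end, in the units of the state.
- state(): the state, without advancing time (a new reading comes with each control period).
- capture(name): name is "side" or "top"; returns the picture (400x640x3 uint8, red, green, blue); there is no depth.
- camera_info(name): a dict with "fx", "fy", "cx", "cy" (pixels), "R" (3x3) and "t" (3): a world point X has camera coordinates R X + t. Camera axes: x right, y down, z forward; pixel columns grow to the right and rows downward; lengths in m; the calibration is good to about 2 mm. A picture is of the moment at which its call begins. camera_info takes no time and is no camera call.
- finish_job(): hands the job in, once; it reports no verdict.
The state is a dict: "t": time; "qpos": joint angles; "joint_velocities": joint speeds; "joint_efforts": joint torques, N m; "ee_pos": TCP position; "eef_rot": TCP orientation; "force": force on the tool from outside, world axes, zero at the start; "moment": the same for the moment, N m; "width": finger opening in m.
Only numpy, scipy, OpenCV 4.12 (cv2) and the standard library are available. Lean on these libraries where they do the work, as an engineer would, in place of code of your own. Each camera call takes 0.05 s, during which the arm holds its last target.

### The job

One of the two pastry rings has a baked biscuit base lying in it; it has no bottom, so it must stay flat on the counter. Push that ring gently along the counter with the fingers, through the narrow gap between the bench scale and the hand blender's base, until it stands wholly on the square marble slab set into the counter beyond, with the biscuit still in it. Do not grip or lift the ring, do not touch the biscuit, and leave everything else where it is.

Things in the scene. Friction and masses are not known exactly. Their poses are not given: they have to be found in the camera images.
- ring: the pastry ring to be pushed: stainless steel, round, outer diameter 100 mm, wall 2 mm, 45 mm high, open at top and bottom, loose, 100 to 200 g, standing flat on the counter; the biscuit lies in it. Origin: on its axis, at its lower rim (counter level), z up. It stands on the robot's right, either nearer to or farther from the robot than the other ring; its turn about its axis means nothing
- biscuit: baked biscuit base, brown disc 92 mm across and 12 mm thick, about 80 g, lying loose on the counter inside the ring and moved along by it; must not be touched. Origin: centre of its underside
- gap (a point): middle of the narrow gap, at counter level. x axis: across the gap, from the scale to the blender base; y axis: along the gap, towards the marble slab. The gap is 106 to 108 mm wide (the walls are at -53 to -55 mm and +53 mm in x) and walled by the blender base from -55 to +55 mm in y and by the scale from about -80 to +80 mm in y (the scale is up to 15 mm further along or back); both walls are upright and fixed, their corners hardly rounded
- scale: bench scale, fixed: white housing 200 mm (x) by 160 mm (y), 45 mm high at the steel platform, its panel towards the robot; it forms the near wall of the gap with its +x side (x = +100 mm). Origin: centre of its underside; same axes as the gap
- dock: press-button base of the hand blender, fixed: 210 mm (x) by 110 mm (y), 40 mm high (45 mm at the button, 50 mm at the socket); it forms the far wall of the gap with its -x side (x = -105 mm). The upright blender stands in it at x = +60 mm, 412 mm high and up to 62 mm thick (its socket is 92 mm across). Origin: centre of the underside; same axes as the gap
- slab: square marble slab 150 mm by 150 mm with a 3 mm dark steel frame round it, set flush into the counter (no step to slide over), beyond the gap, sides parallel to the gap's axes. Origin: its centre, at counter level
- ring_empty: the other pastry ring, same size (100 mm across, 45 mm high) but empty; leave it. Origin: on its axis at the lower rim
- bowl: wooden salad bowl, 210 mm across, 85 mm high, on the robot's left; leave it. Origin: centre of the underside
- jug: white ceramic jug, 116 mm across without the handle (which reaches 99 mm out to its +y), 170 mm high, on the left; leave it. Origin: centre of the underside
- lid: round grey silicone lid with a knob, 140 mm across, 31 mm high over the knob, on the right; leave it. Origin: centre of the underside
- ramekin: white ramekin, 84 mm across, 48 mm high, beyond the marble slab; leave it. Origin: centre of the underside
- spoon: wooden spoon, 220 mm long along its x axis, lying at the far side; leave it. Origin: near its middle, at counter level
Not all that is in view belongs to the job. Several things look just like the biscuit: the one meant starts nearest to the robot's base.

How it is judged:
On the way:
1. the ring is in the gap between the scale and the blender base (x of ring in the frame of gap between -0.007 and 0.007 m and y of ring in the frame of gap between -0.03 and 0.03 m), for 0.1 s.
At the end, for the whole second after the job is handed in: the ring stands flat and still wholly on the marble slab (its centre within 25 mm of the slab's centre along each side) and the biscuit lies flat in the ring, having gone through the gap (x of ring in the frame of slab between -0.025 and 0.025 m and y of ring in the frame of slab between -0.025 and 0.025 m and height (world z) of each of ring, biscuit below 0.004 m and angle between ring's own z axis and vertical below 0.05 rad and linear speed of ring below 0.01 m/s and horizontal distance between biscuit and ring below 0.005 m); the robot touches nothing.
It fails at once if the ring is lifted (over 8 mm) or tipped (over 0.2 rad) (height (world z) of ring above 0.008 m or angle between ring's own z axis and vertical above 0.2 rad).
It fails at once if the ring is gripped or shoved hard (over 15 N from the fingers) (contact force between the fingers and ring above 15 N).
It fails at once if the biscuit is touched by the robot or comes out of the ring (contact force between any of the arm, the fingers and biscuit above 0.3 N or horizontal distance between biscuit and ring above 0.01 m).
It fails at once if another loose thing (the empty pastry ring, the salad bowl, the jug, the silicone lid, the ramekin, the wooden spoon) is moved over 15 mm (distance of any of ring_empty, bowl, jug, lid, ramekin, spoon from where it was at the start of the episode above 0.015 m).
It also fails if it takes over 64 s, if anything falls off the work surface, if the arm or the gripper's body presses on something with over 40 N, if the wrist force passes 120 N, or if a joint passes its speed limit or range.

## Working session

There is one attempt and no reset: what is moved stays moved. The work goes in short steps, Python scripts to look and compute and a tool call to move; the robot and the scene stay as the last step left them, time stands still between calls to the robot, and variables do not carry over. Pictures are saved under pics/ and viewed, and the job is handed in when it is done.

Besides the shell and the picture viewer there is one more tool, called after "Call:" by a JSON object that holds its "op" and its "data", one argument or row to a line. arm_command: Moves the arm, as the interface text tells. Its arguments: {"type":"object","properties":{"series":{"type":"array"},"squeeze":{"type":"number"}},"required":["series"]}

```bash
mkdir -p pics; ls; python3 - <<'E'
from plant import *
import cv2
for n in("top","side"):
    cv2.imwrite(f"pics/{n}0.png",capture(n)[:,:,::-1]); print(n,camera_info(n))
s=state();print(s)
E
```

```text
pics
top {'fx': 441.7520221092717, 'fy': 441.7520221092717, 'cx': 320.8241583185638, 'cy': 194.19685446306005, 'R': array([[-0.01464522, -0.99977708, -0.01520891],
       [-0.99849147,  0.01542799, -0.05269494],
       [ 0.05291783,  0.01441424, -0.99849483]]), 't': array([0.02654112, 0.51616257, 1.46723466])}
side {'fx': 438.69701313296423, 'fy': 438.69701313296423, 'cx': 324.56811876855494, 'cy': 192.840662692718, 'R': array([[-0.95177186, -0.30669203, -0.00838559],
       [-0.2202613 ,  0.70206319, -0.67719438],
       [ 0.21357733, -0.64268754, -0.73575638]]), 't': array([0.51745031, 0.14252998, 1.34303784])}
{'t': 0.1, 'qpos': array([-1.27857456e+00,  1.24409322e-01,  1.65158026e+00,  1.34253651e-05,
        1.36751211e+00, -8.26082362e-02]), 'joint_velocities': array([ 7.06874763e-04,  2.11803238e-05, -4.14187276e-03,  6.03391098e-04,
       -9.20232137e-04, -1.14639294e-03]), 'joint_efforts': array([ 5.88532384e-04, -4.24930894e+01, -3.66654825e+01, -1.01117672e-05,
        3.93042021e-03, -2.84358435e-06]), 'ee_pos': array([ 0.23777994, -0.60433077,  0.23017042]), 'eef_rot': array([[-5.37363927e-04,  3.66111296e-01, -9.30570916e-01],
       [ 1.83189047e-03, -9.30569129e-01, -3.66111650e-01],
       [-9.99998178e-01, -1.90143919e-03, -1.70621512e-04]]), 'force': array([ 0.39521155,  0.11487262, -0.72102239]), 'moment': array([0.01620824, 0.04291266, 0.00232157]), 'width': 0.08545631944814508}
```

View pics/top0.png

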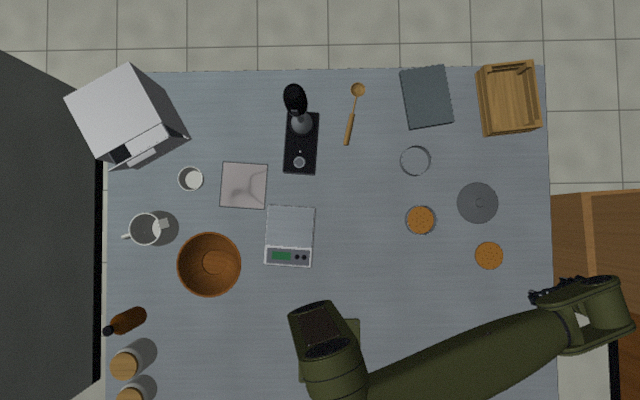

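View pics/side0.png

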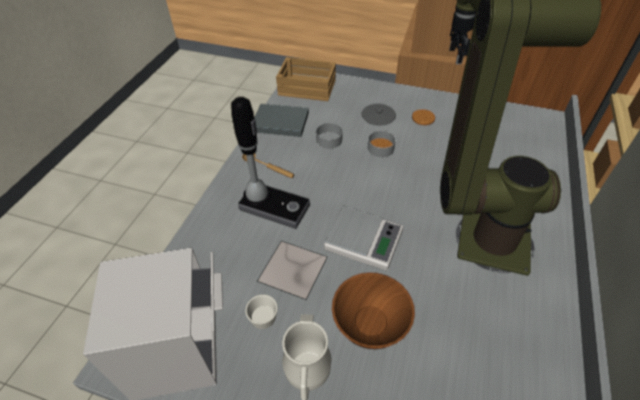

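```bash
python3 - <<'E'
import cv2
a=cv2.imread("pics/top0.png")
cv2.imwrite("pics/cropA.png",cv2.resize(a[100:280,205:345],None,fx=4,fy=4,interpolation=cv2.INTER_CUBIC)[:600*2])
c=cv2.resize(a[135:280,205:345],None,fx=4,fy=4,interpolation=cv2.INTER_CUBIC);cv2.imwrite("pics/cropA.png",c)
c=cv2.resize(a[140:280,380:520],None,fx=4,fy=4,interpolation=cv2.INTER_CUBIC);cv2.imwrite("pics/cropB.png",c)
b=cv2.imread("pics/side0.png")
c=cv2.resize(b[170:310,230:420],None,fx=4,fy=4,interpolation=cv2.INTER_CUBIC);cv2.imwrite("pics/cropC.png",c)
E
```

```text
(no output)
```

View pics/cropA.png

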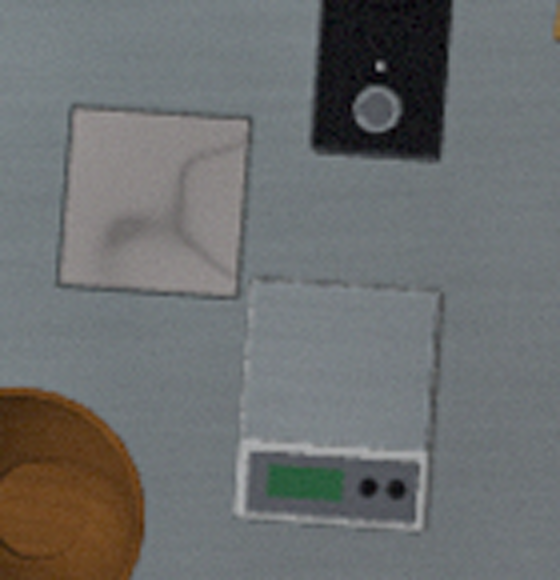

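View pics/cropB.png

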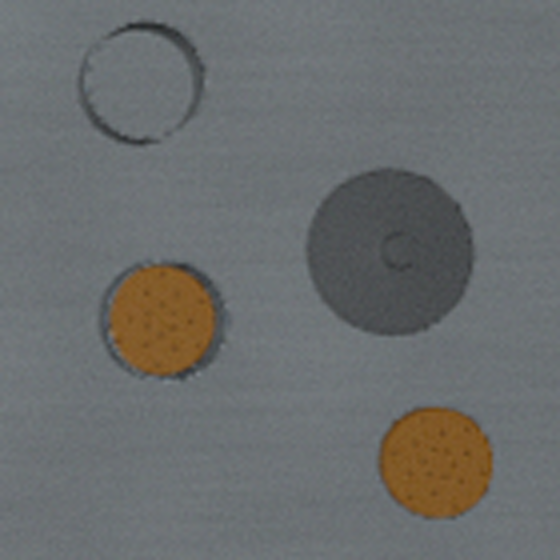

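View pics/cropC.png

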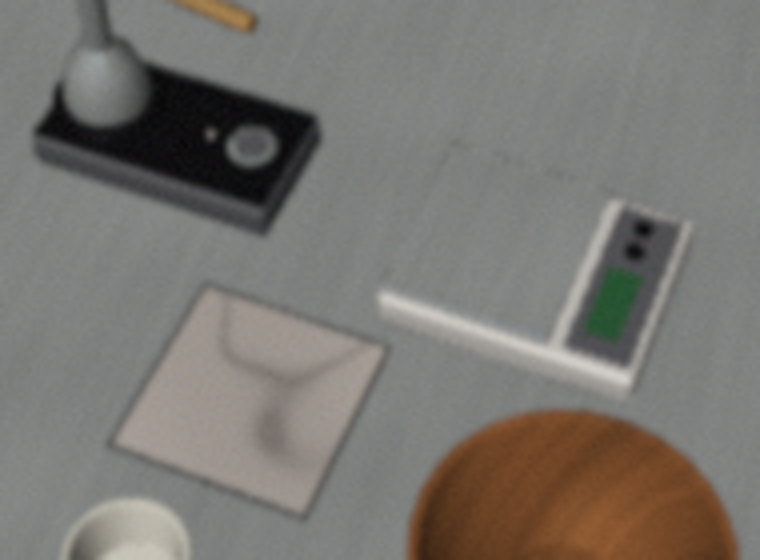

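```bash
cat > h.py <<'E'
from plant import *
import numpy as np, cv2
def ray(n,px,z):
    c=camera_info(n);R,t=np.array(c["R"]),np.array(c["t"])
    o=-R.T@t; px=np.atleast_2d(px).astype(float)
    d=np.c_[(px[:,0]-c["cx"])/c["fx"],(px[:,1]-c["cy"])/c["fy"],np.ones(len(px))]@R
    return o+d*((z-o[2])/d[:,2])[:,None]
def proj(n,X):
    c=camera_info(n);Y=np.atleast_2d(X)@np.array(c["R"]).T+c["t"]
    return np.c_[Y[:,0]/Y[:,2]*c["fx"]+c["cx"],Y[:,1]/Y[:,2]*c["fy"]+c["cy"]]
def biscuit(img,near,n,z=.012):
    h=cv2.cvtColor(img,cv2.COLOR_RGB2HSV)
    m=cv2.inRange(h,(5,120,60),(25,255,255))
    k,l,s,c=cv2.connectedComponentsWithStats(m)
    i=1+np.argmin(np.hypot(*(c[1:]-near).T)+1e3*(s[1:,4]<80))
    cs,_=cv2.findContours((l==i).astype(np.uint8),0,1)
    e=cv2.fitEllipse(cs[0]); return e,ray(n,[e[0]],z)[0],c[i],s[i]
E
python3 - <<'E'
from h import *
np.set_printoptions(precision=4,suppress=True)
a=cv2.imread("pics/top0.png")[:,:,::-1].copy();b=cv2.imread("pics/side0.png")[:,:,::-1].copy()
for im,n,ps in((a,"top",[(420,220),(489,255)]),(b,"side",[(380,144),(423,117)])):
    c=camera_info(n);print(n,"cam",-np.array(c["R"]).T@c["t"])
    for p in ps:print(biscuit(im,p,n))
g=a.mean(2)
for u in (288,295,302,309):print("dock col",u,g[168:182,u].round())
for u in (270,280,290,300,310):print("scale col",u,g[198:212,u].round())
# slab
h=cv2.cvtColor(a,cv2.COLOR_RGB2HSV).astype(int)
print("slab px",a[185,244],a[150,244])
m=((a[:,:,0].astype(int)-a[:,:,2])>3).astype(np.uint8);m=cv2.morphologyEx(m,cv2.MORPH_OPEN,np.ones((3,3)))
k,l,s,c=cv2.connectedComponentsWithStats(m);i=l[190,235];print(s[i],c[i])
cs,_=cv2.findContours((l==i).astype(np.uint8),0,1);r=cv2.minAreaRect(cs[0]);print(r,ray("top",cv2.boxPoints(r),0),ray("top",[r[0]],0))
q=lambda P:(np.array(P)+.5)/4-.5+np.array([205,135])
print("scale top corners",ray("top",q([(248,278),(441,291),(238,515),(424,528)]),.045))
qs=lambda P:(np.array(P)+.5)/4-.5+np.array([230,170])
print("side: scale TL",ray("side",qs([(380,293),(455,143),(630,372)]),.045),"dock top",ray("side",qs([(267,207),(318,118),(38,135)]),.04),"dock bottom",ray("side",qs([(265,235)]),0))
print("slab side",ray("side",qs([(209,285),(387,347),(304,517),(110,443)]),0))
E
```

```text
top cam [ 0.4381 -0.0026  1.4926]
(((420.3456115722656, 219.55601501464844), (24.948848724365234, 26.14787483215332), 173.98280334472656), array([ 0.4268, -0.3119,  0.012 ]), array([420.3376, 219.5511]), array([408, 207,  26,  27, 548], dtype=int32))
(((488.6548767089844, 255.03582763671875), (26.04654884338379, 27.198392868041992), 116.31192779541016), array([ 0.3062, -0.5344,  0.012 ]), array([488.6515, 255.0387]), array([475, 242,  28,  27, 594], dtype=int32))
side cam [0.237  0.9218 1.089 ]
(((380.9981384277344, 142.53575134277344), (7.277823448181152, 19.970552444458008), 94.3142318725586), array([ 0.4272, -0.3243,  0.012 ]), array([381.    , 142.5448]), array([371, 139,  21,   8, 134], dtype=int32))
(((423.1327819824219, 116.86361694335938), (14.035662651062012, 21.41942596435547), 96.6720199584961), array([ 0.3028, -0.5247,  0.012 ]), array([423.1111, 116.8467]), array([413, 110,  22,  15, 261], dtype=int32))
dock col 288 [  9.  32.  27.  38.  44.  71. 125. 119. 125. 118. 123. 121. 116. 119.]
dock col 295 [ 15.  16.  25.  22.  35.  63.  96. 123. 121. 119. 119. 116. 115. 119.]

[... 593 characters left out ...]
 123.]
slab px [130 132 128] [117 124 126]
[     0      0    637    400 155102] [260.1945 224.2512]
((337.0, 398.5), (1.0, 6.0), 90.0) [[-0.1573 -0.0147  0.    ]
 [-0.1574 -0.0345  0.    ]
 [-0.1607 -0.0344  0.    ]
 [-0.1605 -0.0146  0.    ]] [[-0.159  -0.0245  0.    ]]
scale top corners [[0.485  0.1968 0.045 ]
 [0.4719 0.0385 0.045 ]
 [0.2918 0.2065 0.045 ]
 [0.2793 0.055  0.045 ]]
side: scale TL [[0.4789 0.1993 0.045 ]
 [0.4671 0.0432 0.045 ]
 [0.29   0.2114 0.045 ]] dock top [[0.5876 0.1446 0.04  ]
 [0.5804 0.0464 0.04  ]
 [0.7874 0.1304 0.04  ]] dock bottom [[0.5927 0.1419 0.    ]]
slab side [[0.6167 0.2004 0.    ]
 [0.4692 0.2136 0.    ]
 [0.481  0.3649 0.    ]
 [0.6327 0.3514 0.    ]]
```

```bash
python3 - <<'E'
from h import *
np.set_printoptions(precision=4,suppress=True)
a=cv2.imread("pics/top0.png")[:,:,::-1].copy()
q=lambda P:(np.array(P)+.5)/4-.5+np.array([205,135])
S=ray("top",q([(72,104),(251,118),(238,297),(58,285)]),0);print("slab",S,S.mean(0))
for i,j in((0,1),(3,2),(0,3),(1,2)):
    d=S[j]-S[i];print(np.hypot(*d[:2]),np.degrees(np.arctan2(d[1],d[0])))
g=cv2.GaussianBlur(a.astype(np.float32).mean(2),(3,3),0)
# dock bottom edge: crossing of 85
P=[]
for u in range(287,312):
    c=g[165:182,u]; k=np.where(c>85)[0][0]; P.append((u,165+k-1+(85-c[k-1])/(c[k]-c[k-1])))
W=ray("top",P,0);f=np.polyfit(W[:,1],W[:,0],1);print("dock edge x=",f,np.degrees(np.arctan(f[0])),"y range",W[:,1].min(),W[:,1].max())
# dock left/right edges rows 130-168
for z in(.04,):
  L=[];Rr=[]
  for v in range(125,168):
    r=g[v,275:330];k=np.where(r<75)[0];i,j=k[0],k[-1]
    L.append((275+i-1+(r[i-1]-75)/(r[i-1]-r[i]),v));Rr.append((275+j+(75-r[j])/(r[j+1]-r[j]),v))
  for n,Q in(("L",L),("R",Rr)):
    W=ray("top",Q,z);f=np.polyfit(W[:,0],W[:,1],1);print(n,"y=",f,np.degrees(np.arctan(f[0])),np.std(W[:,1]-np.polyval(f,W[:,0])))
# scale far edge: dark seam minima
P=[]
for u in range(268,315):
    c=g[200:211,u];k=np.argmax(np.diff(c));P.append((u,200+np.argmin(c[:]),200+k+.5))
P=np.array(P)
for col in(1,2):
    W=ray("top",P[:,[0,col]],.045);f=np.polyfit(W[:,1],W[:,0],1)
    for _ in range(4):
        r=abs(W[:,0]-np.polyval(f,W[:,1]));k=r<.004;f=np.polyfit(W[k,1],W[k,0],1)
    print("scale edge",f,np.degrees(np.arctan(f[0])),k.sum(), "at y=.1:",np.polyval(f,.1))
E
python3 - <<'E'
import cv2
a=cv2.imread("pics/top0.png")
cv2.imwrite("pics/cropD.png",cv2.resize(a[165:215,260:320],None,fx=12,fy=12,interpolation=cv2.INTER_NEAREST))
b=cv2.imread("pics/side0.png")
cv2.imwrite("pics/cropE.png",cv2.resize(b[200:260,285:365],None,fx=10,fy=10,interpolation=cv2.INTER_NEAREST))
E
```

```text
slab [[0.637  0.3521 0.    ]
 [0.6225 0.1993 0.    ]
 [0.4705 0.2116 0.    ]
 [0.4829 0.3644 0.    ]] [0.5532 0.2819 0.    ]
0.15343018228939062 -95.42763809970292
0.15332690158849688 -94.65929845029903
0.1545915609926546 175.4158631328461
0.1525340242927901 175.38326396106888
dock edge x= [0.0687 0.5899] 3.9309407069617563 y range 0.05134173219891182 0.13280525066633844
L y= [-0.0863  0.1963] -4.934174340455038 0.00014941434041586775
R y= [-0.0871  0.088 ] -4.980665583831203 0.00021130184772723184
scale edge [0.0785 0.4714] 4.486534642953488 43 at y=.1: 0.47925805745024297
scale edge [0.0742 0.4676] 4.244228891486723 47 at y=.1: 0.47505611892685445
```

View pics/cropD.png

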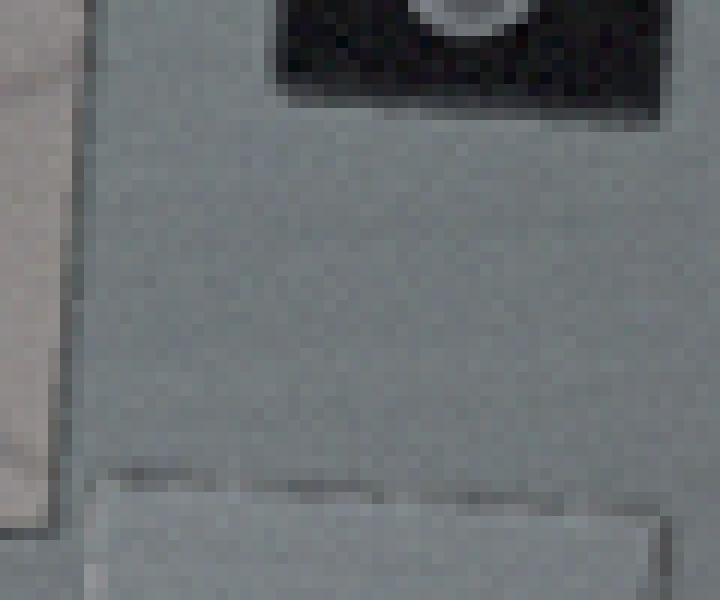

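View pics/cropE.png

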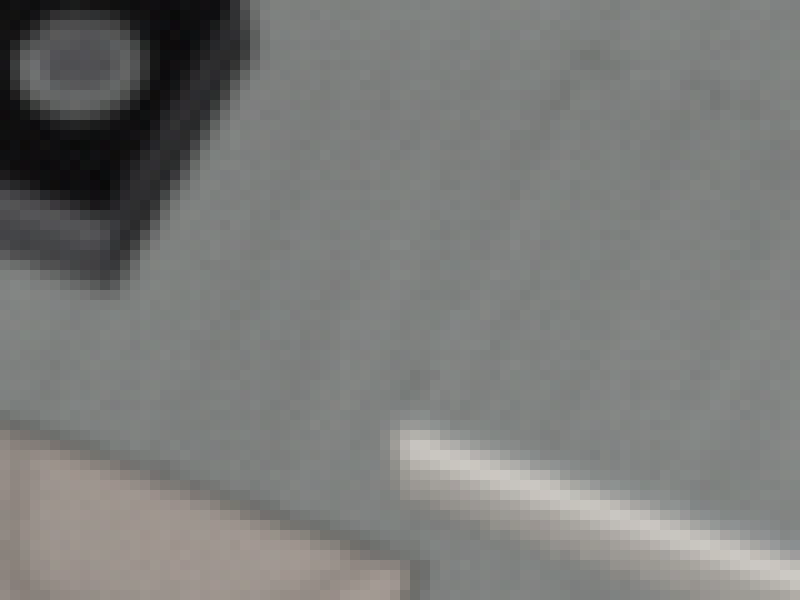

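```bash
python3 - <<'E'
import cv2,numpy as np
a=cv2.imread("pics/top0.png")
cv2.imwrite("pics/cropF.png",cv2.resize(a[195:275,255:325],None,fx=7,fy=7,interpolation=cv2.INTER_NEAREST))
cv2.imwrite("pics/cropG.png",cv2.resize(a[80:182,275:328],None,fx=5.8,fy=5.8,interpolation=cv2.INTER_NEAREST))
b=cv2.imread("pics/side0.png")
cv2.imwrite("pics/cropH.png",cv2.resize(b[195:275,310:410],None,fx=7,fy=7,interpolation=cv2.INTER_NEAREST))
cv2.imwrite("pics/cropI.png",cv2.resize(b[170:235,230:320],None,fx=8,fy=8,interpolation=cv2.INTER_NEAREST))
E
```

```text
(no output)
```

View pics/cropF.png

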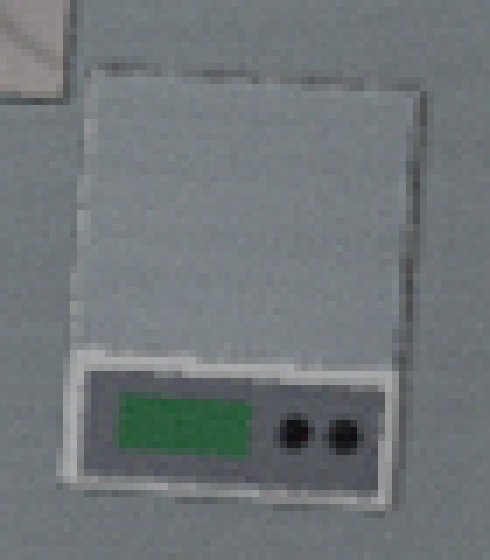

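View pics/cropG.png

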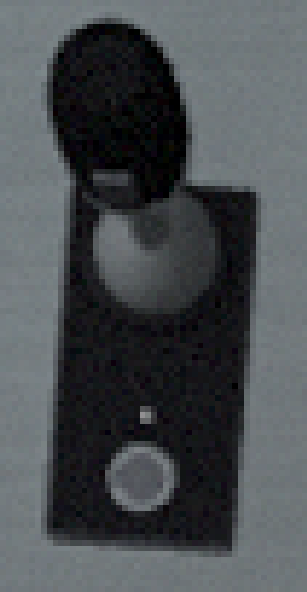

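View pics/cropH.png

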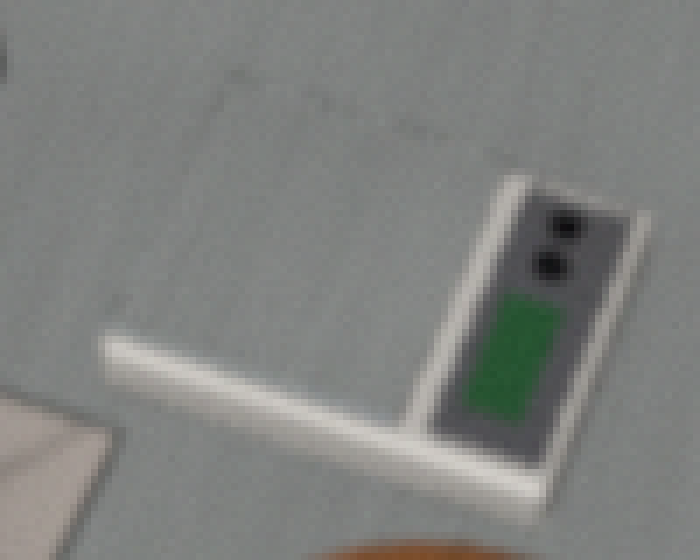

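View pics/cropI.png

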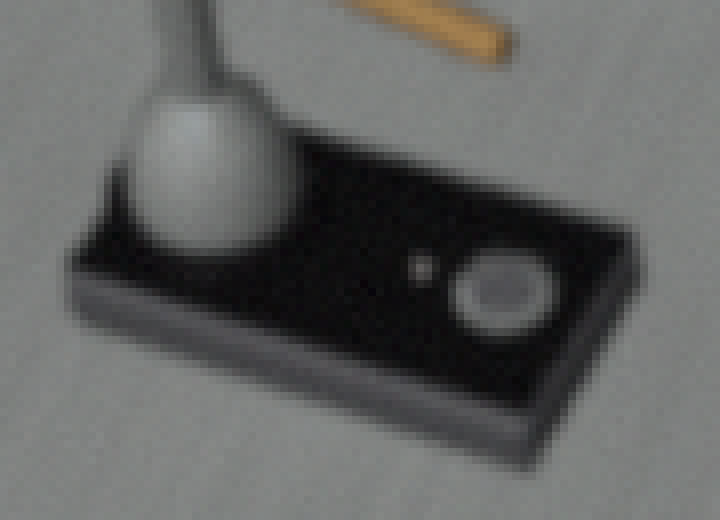

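```bash
cat >> h.py <<'E'
np.set_printoptions(precision=3,suppress=True)
def rows(wps):
    """wps: list of (x,y,z,pushangle deg). prints tool-units rows from present pose"""
    s=state();R=np.array(s["eef_rot"]);p=np.array(s["ee_pos"])
    from scipy.spatial.transform import Rotation as Ro
    print("t",s["t"],"p",p,"push ang",np.degrees(np.arctan2(-R[1,2],-R[0,2])),"F",s["force"],"w",s["width"])
    for x,y,z,a in wps:
        a=np.radians(a);zc=-np.array([np.cos(a),np.sin(a),0]);xc=np.array([0,0,-1.]);T=np.c_[xc,np.cross(zc,xc),zc]
        sh=R.T@(np.array([x,y,z])-p)/.025;rv=np.degrees(Ro.from_matrix(R.T@T).as_rotvec())/5
        print((x,y,z),sh.round(2),rv.round(2))
E
python3 - <<'E'
from h import *
rows([(.391,-.383,.15,63.4),(.391,-.383,.012,63.4)])
E
```

```text
t 0.1 p [ 0.238 -0.604  0.23 ] push ang 21.47601189850714 F [ 0.395  0.115 -0.721] w 0.08545631944814508
(0.391, -0.383, 0.15) [ 3.22 -5.99 -8.94] [-8.38 -0.01  0.02]
(0.391, -0.383, 0.012) [ 8.74 -5.98 -8.94] [-8.38 -0.01  0.02]
```

Biscuit candidates in the top view: (420,220) inside a ring and (489,255) lying bare. The first is meant: it lies in a ring and is nearest the base (0.53 m against 0.62 m), and the enlarged crop confirms it. The ring's position is about (0.427, -0.312).

Call:
{"op": "arm_command", "data": {
  "series": [
    [[0.4,-0.75,-1.1],[-1.05,0,0],50],
    [[0.8,-1.5,-2.2],[-2.1,0,0],50],
    [[1.2,-2.25,-3.3],[-3.15,0,0],50],
    [[1.6,-3,-4.4],[-4.2,0,0],50],
    [[2,-3.75,-5.5],[-5.25,0,0],50],
    [[2.4,-4.5,-6.7],[-6.3,0,0],50],
    [[2.8,-5.25,-7.8],[-7.3,0,0],50],
    [[3.2,-6,-8.9],[-8.4,0,0],50],
    [[3.2,-6,-8.9],[-8.4,0,0],50],
    [[3.2,-6,-8.9],[-8.4,0,0],50]
  ]
}}

```text
t: 0.93
ee_pos: [0.39, -0.3813, 0.1492]
eef_rot: [[-0.002, 0.896, -0.444], [0.003, -0.444, -0.896], [-1.0, -0.004, -0.002]]
force: [0.2, -0.3, 0.4]
width: 0.0499
```

```bash
python3 - <<'E'
from h import *
rows([(.391,-.383,.012,63.4)])
a=capture("top");cv2.imwrite("pics/t1.png",a[:,:,::-1]);a=capture("side");cv2.imwrite("pics/s1.png",a[:,:,::-1])
E
```

```text
t 0.9333 p [ 0.39  -0.381  0.149] push ang 63.60917948456028 F [ 0.202 -0.318  0.395] w 0.04993271728688045
(0.391, -0.383, 0.012) [5.49 0.08 0.05] [ 0.04 -0.02  0.04]
```

View pics/t1.png

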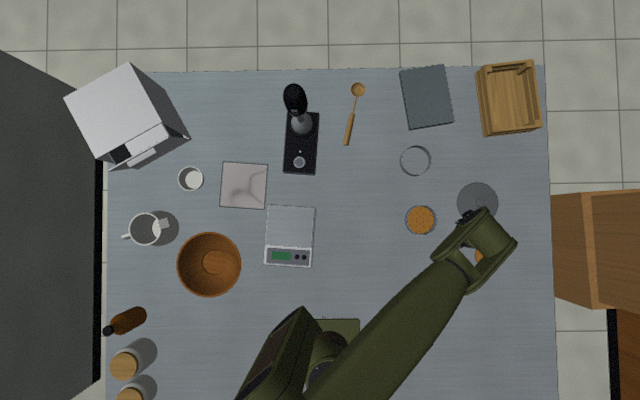

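View pics/s1.png

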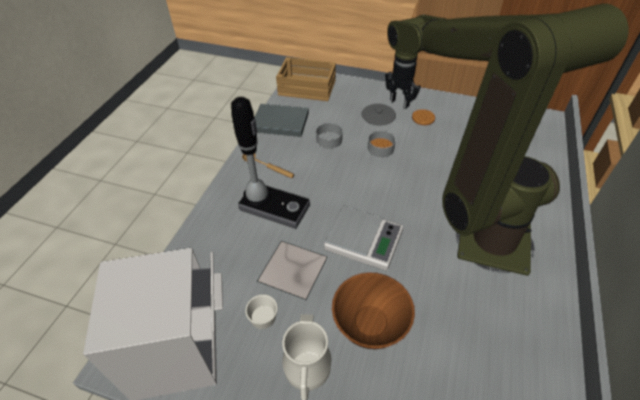

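Call:
{"op": "arm_command", "data": {
  "series": [
    [[1.2,0,0],[0,0,0],50],
    [[2.4,0,0],[0,0,0],50],
    [[3.6,0,0],[0,0,0],50],
    [[4.5,0,0],[0,0,0],50],
    [[5.1,0.05,0],[0,0,0],50],
    [[5.4,0.05,0],[0,0,0],50],
    [[5.45,0.05,0],[0,0,0],50],
    [[5.45,0.05,0],[0,0,0],50]
  ]
}}

```text
t: 1.7
ee_pos: [0.3906, -0.3851, 0.0149]
eef_rot: [[-0.0, 0.894, -0.449], [0.001, -0.449, -0.894], [-1.0, -0.001, -0.001]]
force: [0.6, -0.8, 0.3]
width: 0.05
```

```bash
python3 - <<'E'
from h import *
u=np.array([np.cos(np.radians(63.4)),np.sin(np.radians(63.4))])
c=np.array([.4268,-.3119])
def tp(d):return (*(c-u*d),.012,63.4)
rows([tp(60),tp(.056)][1:])
a=capture("side");cv2.imwrite("pics/s2.png",cv2.resize(a[80:180,300:460,::-1],None,fx=5,fy=5,interpolation=2))
E
```

```text
t 1.7 p [ 0.391 -0.385  0.015] push ang 63.34973014151549 F [ 0.613 -0.792  0.326] w 0.04997916352470167
(np.float64(0.4017254910810289), np.float64(-0.3619726372630046), 0.012) [ 0.12 -0.02 -1.03] [-0.01 -0.01  0.01]
```

View pics/s2.png

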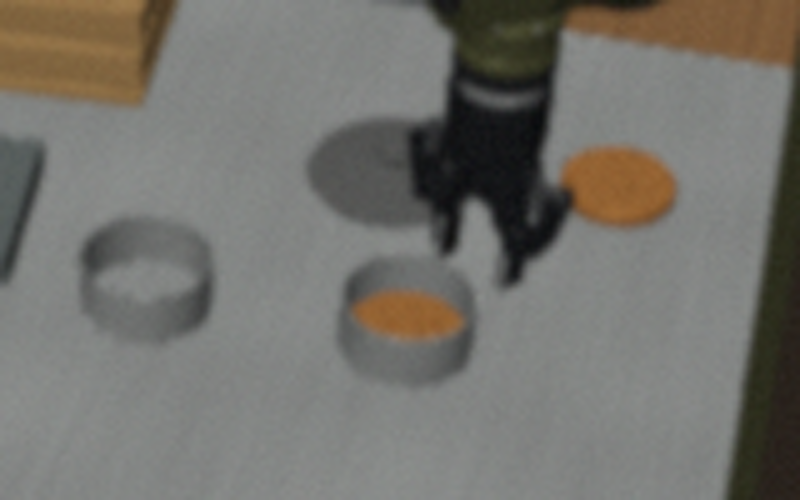

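Call:
{"op": "arm_command", "data": {
  "series": [
    [[0.05,0,-0.3],[0,0,0],50],
    [[0.1,0,-0.6],[0,0,0],50],
    [[0.1,0,-0.8],[0,0,0],50],
    [[0.1,0,-0.88],[0,0,0],50],
    [[0.1,0,-0.92],[0,0,0],50],
    [[0.1,0,-0.96],[0,0,0],50],
    [[0.1,0,-1.0],[0,0,0],50],
    [[0.1,0,-1.04],[0,0,0],50],
    [[0.1,0,-1.08],[0,0,0],50],
    [[0.1,0,-1.12],[0,0,0],50],
    [[0.1,0,-1.16],[0,0,0],50],
    [[0.1,0,-1.2],[0,0,0],50]
  ]
}}

```text
t: 2.75
ee_pos: [0.4045, -0.3586, 0.0131]
eef_rot: [[0.0, 0.894, -0.448], [-0.001, -0.448, -0.894], [-1.0, 0.001, 0.0]]
force: [-0.3, -0.4, -1.1]
width: 0.0501
```

```bash
python3 - <<'E'
from h import *
rows([])
for n,p in (("top",(420,219)),("side",(381,142))):
    a=capture(n);cv2.imwrite(f"pics/{n}3.png",cv2.resize(a[80:260,300:500,::-1],None,fx=3,fy=3,interpolation=2)); print(biscuit(a,p,n)[0:2])
E
```

```text
t 2.75 p [ 0.404 -0.359  0.013] push ang 63.37629613332698 F [-0.323 -0.391 -1.139] w 0.05008971014252868
(((420.2191162109375, 219.4327850341797), (25.11089515686035, 25.935396194458008), 174.57876586914062), array([ 0.427, -0.311,  0.012]))
(((381.09332275390625, 142.6502685546875), (7.599484443664551, 19.390657424926758), 94.55936431884766), array([ 0.427, -0.324,  0.012]))
```

View pics/side3.png

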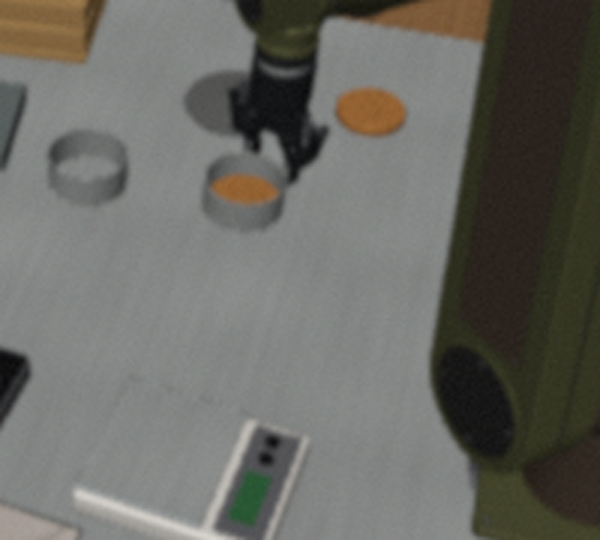

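Call:
{"op": "arm_command", "data": {
  "series": [
    [[0,0,-0.05],[0,0,0],50],
    [[0,0,-0.1],[0,0,0],50],
    [[0,0,-0.15],[0,0,0],50],
    [[0,0,-0.2],[0,0,0],50],
    [[0,0,-0.26],[0,0,0],50],
    [[0,0,-0.32],[0,0,0],50],
    [[0,0,-0.38],[0,0,0],50],
    [[0,0,-0.44],[0,0,0],50],
    [[0,0,-0.5],[0,0,0],50],
    [[0,0,-0.56],[0,0,0],50],
    [[0,0,-0.62],[0,0,0],50],
    [[0,0,-0.68],[0,0,0],50]
  ]
}}

```text
t: 3.85
ee_pos: [0.4123, -0.3432, 0.0131]
eef_rot: [[0.001, 0.894, -0.448], [-0.0, -0.448, -0.894], [-1.0, 0.001, 0.0]]
force: [-1.5, -1.1, -0.6]
width: 0.0502
```

```bash
python3 - <<'E'
from h import *
rows([])
for n,p in (("top",(418,215)),("side",(381,142))):
    a=capture(n);cv2.imwrite(f"pics/{n}4.png",cv2.resize(a[80:260,300:500,::-1],None,fx=3,fy=3,interpolation=2)); print(biscuit(a,p,n)[0:2])
E
```

```text
t 3.85 p [ 0.412 -0.343  0.013] push ang 63.37606163843053 F [-1.456 -1.138 -0.589] w 0.050235777604274216
(((416.035400390625, 216.71142578125), (24.778156280517578, 26.328271865844727), 22.206506729125977), array([ 0.436, -0.298,  0.012]))
(((377.7452087402344, 144.15989685058594), (7.9565815925598145, 20.07280731201172), 94.79336547851562), array([ 0.437, -0.312,  0.012]))
```

View pics/top4.png

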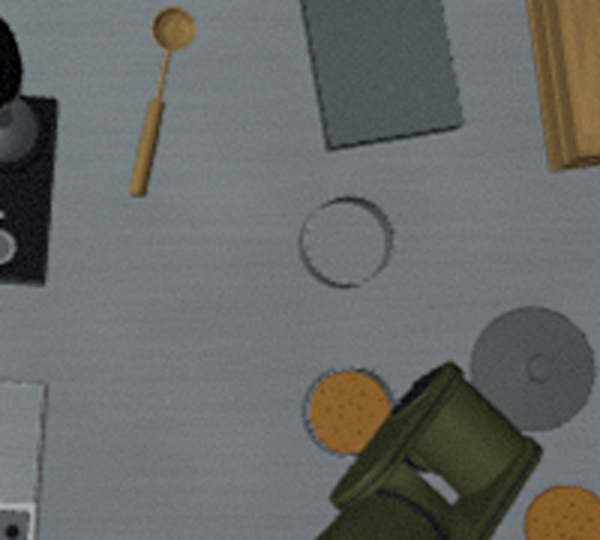

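Call:
{"op": "arm_command", "data": {
  "series": [
    [[0,0,-0.08],[0,0,0],50],
    [[0,0,-0.18],[0,0,0],50],
    [[0,0,-0.3],[0,0,0],50],
    [[0,0,-0.44],[0,0,0],50],
    [[0,0,-0.6],[0,0,0],50],
    [[0,0,-0.76],[0,0,0],50],
    [[0,0,-0.92],[0,0,0],50],
    [[0,0,-1.08],[0,0,0],50],
    [[0,0,-1.24],[0,0,0],50],
    [[0,0,-1.4],[0,0,0],50],
    [[0,0,-1.56],[0,0,0],50],
    [[0,0,-1.72],[0,0,0],50]
  ]
}}

```text
t: 4.95
ee_pos: [0.4318, -0.3042, 0.0131]
eef_rot: [[0.001, 0.894, -0.448], [-0.0, -0.448, -0.894], [-1.0, 0.001, -0.0]]
force: [-0.4, -0.6, -0.3]
width: 0.05
```

Call:
{"op": "arm_command", "data": {
  "series": [
    [[0,0,-0.2],[0,0,0],50],
    [[0,0,-0.36],[0,0,0],50],
    [[0,0,-0.52],[0,0,0],50],
    [[0,0,-0.68],[0,0,0],50],
    [[0,0,-0.84],[0,0,0],50],
    [[0,0,-1.0],[0,0,0],50],
    [[0,0,-1.16],[0,0,0],50],
    [[0,0,-1.32],[0,0,0],50],
    [[0,0,-1.48],[0,0,0],50],
    [[0,0,-1.64],[0,0,0],50],
    [[0,0,-1.78],[0,0,0],50],
    [[0,0,-1.86],[0,0,0],50]
  ]
}}

```text
t: 5.95
ee_pos: [0.4528, -0.2622, 0.0131]
eef_rot: [[0.001, 0.894, -0.448], [-0.0, -0.448, -0.894], [-1.0, 0.001, -0.0]]
force: [-0.5, -2.0, -0.6]
width: 0.0501
```

```bash
cat >> h.py <<'E'
def look(k,pt,ps,box=None):
    s=state();R=np.array(s["eef_rot"]);p=np.array(s["ee_pos"])
    print("ring by tool",p[:2]-R[:2,2]*.0535)
    for n,q in (("top",pt),("side",ps)):
        a=capture(n);cv2.imwrite(f"pics/{n}{k}.png",cv2.resize(a[80:280,220:460,::-1],None,fx=3,fy=3,interpolation=2)); e=biscuit(a,q,n);print(n,np.round(e[0][0],1),e[3],e[1])
E
python3 - <<'E'
from h import *
rows([])
look(5,proj("top",[.475,-.22,.012])[0],proj("side",[.475,-.22,.012])[0])
E
```

```text
t 5.95 p [ 0.453 -0.262  0.013] push ang 63.40504666968522 F [-0.454 -2.044 -0.571] w 0.05007966952718608
ring by tool [ 0.477 -0.214]
top [389.9 204.4] [379 192  25  27 473] [ 0.479 -0.212  0.012]
side [361.4 156.5] [351 152  22  10 171] [ 0.477 -0.229  0.012]
```

View pics/top5.png

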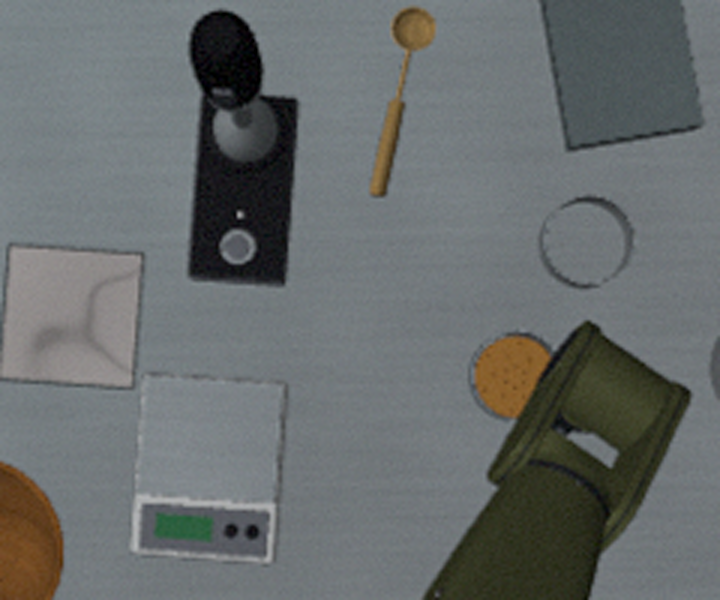

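View pics/side5.png

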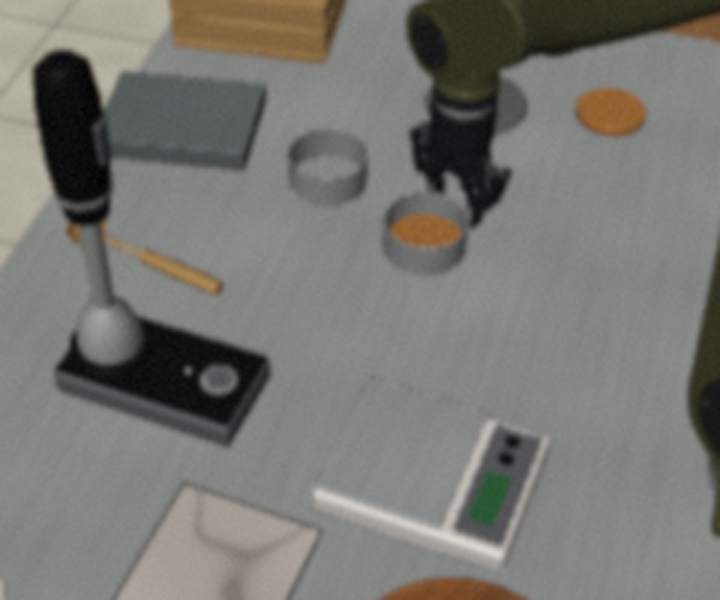

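Call:
{"op": "arm_command", "data": {
  "series": [
    [[0,0,-0.08],[0,0,0],50],
    [[0,0,-0.2],[0,0,0],50],
    [[0,0,-0.36],[0,0,0],50],
    [[0,0,-0.54],[0,0,0],50],
    [[0,0,-0.74],[0,0,0],50],
    [[0,0,-0.94],[0,0,0],50],
    [[0,0,-1.14],[0,0,0],50],
    [[0,0,-1.34],[0,0,0],50],
    [[0,0,-1.54],[0,0,0],50],
    [[0,0,-1.74],[0,0,0],50],
    [[0,0,-1.9],[0,0,0],50],
    [[0,0,-2.0],[0,0,0],50]
  ]
}}

```text
t: 7.05
ee_pos: [0.4754, -0.2169, 0.0131]
eef_rot: [[0.001, 0.894, -0.447], [0.0, -0.447, -0.894], [-1.0, 0.001, -0.001]]
force: [-1.4, -1.9, -0.4]
width: 0.0502
```

Call:
{"op": "arm_command", "data": {
  "series": [
    [[0,0,-0.1],[0,0,0],50],
    [[0,0,-0.2],[0,0,0],50],
    [[0,0,-0.32],[0,0,0],50],
    [[0,0,-0.44],[0,0,0],50],
    [[0,0,-0.56],[0,0,0],50],
    [[0,0,-0.68],[0,0,0],50],
    [[0,0,-0.76],[0,0,0],50],
    [[0,0,-0.8],[0,0,0],50]
  ]
}}

```text
t: 7.72
ee_pos: [0.4845, -0.1987, 0.0131]
eef_rot: [[0.001, 0.894, -0.447], [0.0, -0.447, -0.894], [-1.0, 0.001, -0.001]]
force: [-0.5, -1.3, -0.5]
width: 0.0499
```

```bash
python3 - <<'E'
from h import *
s=state();R=np.array(s["eef_rot"]);p=np.array(s["ee_pos"])
c=p[:2]-R[:2,2]*.0535
look(6,proj("top",[*c,.012])[0],proj("side",[*c,.012])[0])
w=[];L=.0545
for i in range(1,13):
    a0=63.4+21.8*(i-.5)/12; a=63.4+21.8*i/12
    c=c+.0042*np.array([np.cos(np.radians(a0)),np.sin(np.radians(a0))])
    u=np.array([np.cos(np.radians(a)),np.sin(np.radians(a))]);w.append((*np.round(c-u*.0535,4),.013,a))
rows(w);print(c)
E
```

```text
ring by tool [ 0.508 -0.151]
top [369.1 194.9] [359 183  23  27 396] [ 0.512 -0.143  0.012]
side [348.  166.4] [337 161  23  11 188] [ 0.51  -0.165  0.012]
t 7.8167 p [ 0.485 -0.199  0.013] push ang 63.43013099478321 F [ 0.298  0.134 -0.513] w 0.04969556818290417
(np.float64(0.4878), np.float64(-0.1957), 0.013) [ 0.01  0.06 -0.17] [-0.36 -0.01 -0.01]
(np.float64(0.4911), np.float64(-0.1925), 0.013) [ 0.01  0.12 -0.34] [-0.72 -0.01 -0.01]
(np.float64(0.4942), np.float64(-0.1893), 0.013) [ 0.01  0.18 -0.51] [-1.08 -0.01 -0.01]
(np.float64(0.4973), np.float64(-0.1859), 0.013) [ 0.01  0.23 -0.69] [-1.45 -0.01 -0.01]
(np.float64(0.5002), np.float64(-0.1825), 0.013) [ 0.01  0.27 -0.86] [-1.81 -0.01 -0.01]
(np.float64(0.503), np.float64(-0.1789), 0.013) [ 0.01  0.31 -1.04] [-2.17 -0.01 -0.01]
(np.float64(0.5057), np.float64(-0.1753), 0.013) [ 0.01  0.34 -1.22] [-2.54 -0.01 -0.01]
(np.float64(0.5083), np.float64(-0.1716), 0.013) [ 0.01  0.37 -1.4 ] [-2.9  -0.01 -0.01]
(np.float64(0.5108), np.float64(-0.1678), 0.013) [ 0.01  0.39 -1.58] [-3.26 -0.01 -0.01]
(np.float64(0.5132), np.float64(-0.1639), 0.013) [ 0.01  0.4  -1.76] [-3.63 -0.01 -0.01]
(np.float64(0.5154), np.float64(-0.16), 0.013) [ 0.01  0.41 -1.94] [-3.99 -0.01 -0.01]
(np.float64(0.5175), np.float64(-0.156), 0.013) [ 0.01  0.42 -2.12] [-4.35 -0.01 -0.01]
[ 0.522 -0.103]
```

Call:
{"op": "arm_command", "data": {
  "series": [
    [[0,0.06,-0.17],[-0.35,0,0],50],
    [[0,0.12,-0.34],[-0.7,0,0],50],
    [[0,0.18,-0.51],[-1.1,0,0],50],
    [[0,0.23,-0.69],[-1.45,0,0],50],
    [[0,0.27,-0.86],[-1.8,0,0],50],
    [[0,0.31,-1.04],[-2.15,0,0],50],
    [[0,0.34,-1.22],[-2.55,0,0],50],
    [[0,0.37,-1.4],[-2.9,0,0],50],
    [[0,0.39,-1.58],[-3.25,0,0],50],
    [[0,0.4,-1.76],[-3.6,0,0],50],
    [[0,0.41,-1.94],[-4,0,0],50],
    [[0,0.42,-2.12],[-4.35,0,0],50]
  ]
}}

```text
t: 8.82
ee_pos: [0.5178, -0.1556, 0.0132]
eef_rot: [[0.001, 0.997, -0.081], [0.001, -0.081, -0.997], [-1.0, 0.001, -0.001]]
force: [-0.2, -1.6, -1.6]
width: 0.0502
```

```bash
python3 - <<'E'
from h import *
s=state();R=np.array(s["eef_rot"]);p=np.array(s["ee_pos"])
c=p[:2]-R[:2,2]*.0535
look(7,proj("top",[*c,.012])[0],proj("side",[*c,.012])[0])
rows([])
a=capture("top");cv2.imwrite("pics/top7b.png",cv2.resize(a[130:240,240:400,::-1],None,fx=5,fy=5,interpolation=2))
E
```

```text
ring by tool [ 0.522 -0.102]
top [352.9 190.7] [345 179  18  27 317] [ 0.527 -0.089  0.012]
side [340.2 175.1] [329 170  24  11 207] [ 0.524 -0.115  0.012]
t 8.9167 p [ 0.518 -0.155  0.013] push ang 85.2758537012151 F [-0.404 -0.155 -0.301] w 0.04999752502784088
```

View pics/top7b.png

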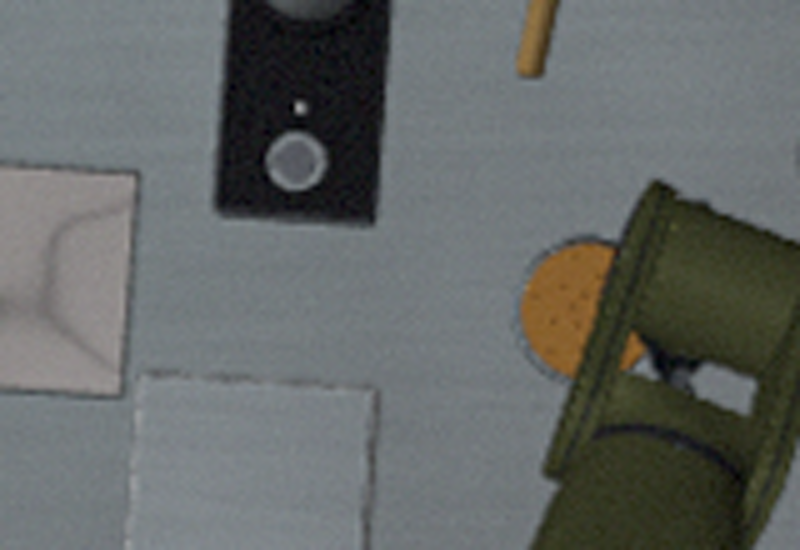

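View pics/side7.png

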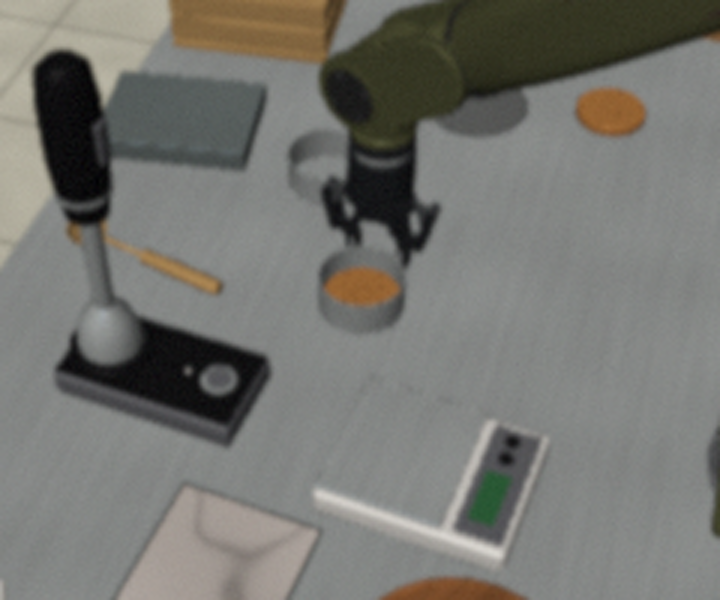

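```bash
python3 - <<'E'
from h import *
print("biscuit top",ray("top",[(357.9,192.0)],.012))
e=np.array([.0836,.9965])
for y in(-.1,.0945,.2):
    print(y,.538+.0836*(y-.0945))
# edges of biscuit mask rows at left half: circle fit
a=capture("top");h=cv2.cvtColor(a,cv2.COLOR_RGB2HSV);m=cv2.inRange(h,(5,120,60),(25,255,255))[170:215,335:375]
cs,_=cv2.findContours(m,0,1);c=max(cs,key=cv2.contourArea)[:,0,:]+[335,170]
c=c[(c[:,0]<358)]
W=ray("top",c,.012)
from scipy.optimize import least_squares
f=least_squares(lambda q:np.hypot(W[:,0]-q[0],W[:,1]-q[1])-q[2],[.52,-.1,.046],loss="soft_l1",f_scale=.001);print(f.x)
# ring rim top z .045 dark edge
g=cv2.GaussianBlur(a.mean(2).astype(np.float32),(3,3),0)
print(g[170:184,352].round(),g[200:214,352].round(),g[192,338:350].round())
E
```

```text
biscuit top [[ 0.522 -0.106  0.012]]
-0.1 0.5217398000000001
0.0945 0.538
0.2 0.5468198000000001
[ 0.524 -0.101  0.041]
[119. 119. 120. 121. 121. 120. 119. 110.  95.  89.  91.  93.  93.  93.] [ 94.  94.  94.  92.  91.  95. 104. 114. 116. 110. 103.  93.  81.  68.] [121. 121. 122. 122. 118. 107.  97.  93.  93.  93.  93.  93.]
```

Call:
{"op": "arm_command", "data": {
  "series": [
    [[0,0,-0.1],[0,0,0],50],
    [[0,0,-0.24],[0,0,0],50],
    [[0,0,-0.4],[0,0,0],50],
    [[0,0,-0.58],[0,0,0],50],
    [[0,0,-0.76],[0,0,0],50],
    [[0,0,-0.94],[0,0,0],50],
    [[0,0,-1.12],[0,0,0],50],
    [[0,0,-1.3],[0,0,0],50],
    [[0,0,-1.48],[0,0,0],50],
    [[0,0,-1.64],[0,0,0],50],
    [[0,0,-1.74],[0,0,0],50],
    [[0,0,-1.8],[0,0,0],50]
  ]
}}

```text
t: 10.02
ee_pos: [0.5214, -0.1104, 0.0132]
eef_rot: [[0.001, 0.997, -0.083], [0.001, -0.083, -0.997], [-1.0, 0.001, -0.001]]
force: [-0.0, -2.2, 0.0]
width: 0.0497
```

Call:
{"op": "arm_command", "data": {
  "series": [
    [[0,0,-0.1],[0,0,0],50],
    [[0,0,-0.24],[0,0,0],50],
    [[0,0,-0.4],[0,0,0],50],
    [[0,0,-0.56],[0,0,0],50],
    [[0,0,-0.72],[0,0,0],50],
    [[0,0,-0.88],[0,0,0],50],
    [[0,0,-1.0],[0,0,0],50],
    [[0,0,-1.1],[0,0,0],50],
    [[0,0,-1.16],[0,0,0],50],
    [[0,0,-1.2],[0,0,0],50]
  ]
}}

```text
t: 10.85
ee_pos: [0.5239, -0.0803, 0.0132]
eef_rot: [[0.001, 0.997, -0.083], [0.001, -0.083, -0.997], [-1.0, 0.001, -0.001]]
force: [-0.1, -1.9, 0.1]
width: 0.0501
```

```bash
python3 - <<'E'
from h import *
s=state();R=np.array(s["eef_rot"]);p=np.array(s["ee_pos"])
c=p[:2]-R[:2,2]*.0535
look(8,proj("top",[*c,.012])[0],proj("side",[*c,.012])[0])
rows([])
a=capture("top");cv2.imwrite("pics/top8b.png",cv2.resize(a[150:230,260:370,::-1],None,fx=7,fy=7,interpolation=0))
a=capture("side");cv2.imwrite("pics/side8b.png",cv2.resize(a[160:260,280:380,::-1],None,fx=6,fy=6,interpolation=0))
E
```

```text
ring by tool [ 0.528 -0.027]
top [328.6 189.1] [323 178  13  25 221] [ 0.533 -0.008  0.012]
side [332. 190.] [320 184  25  13 248] [ 0.53  -0.039  0.012]
t 10.95 p [ 0.524 -0.08   0.013] push ang 85.22059917972638 F [ 0.474 -0.339  0.586] w 0.049643480295065295
```

View pics/top8b.png

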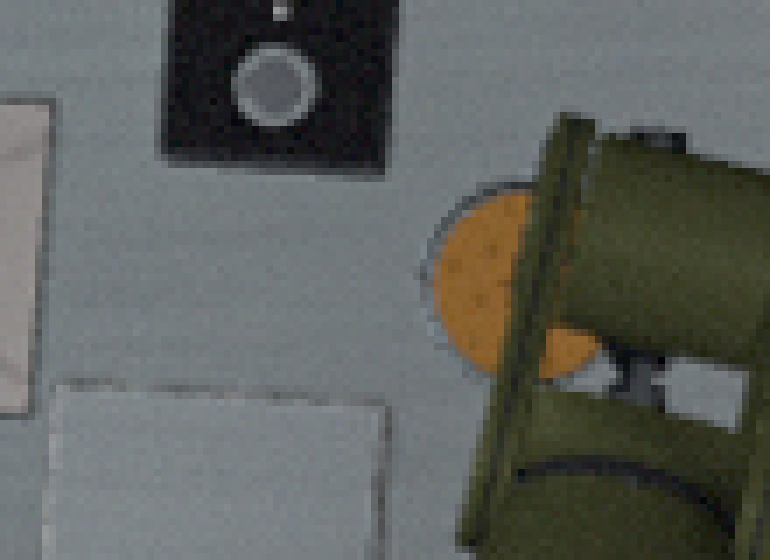

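View pics/side8b.png

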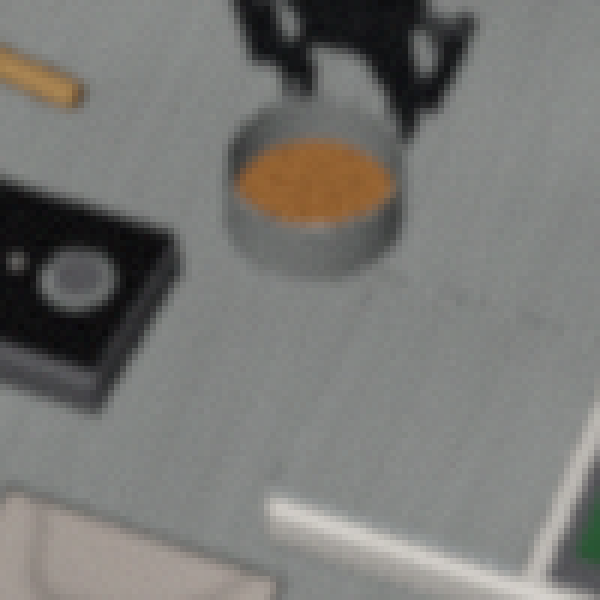

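```bash
python3 - <<'E'
from h import *
np.set_printoptions(precision=4,suppress=True)
print(ray("top",[(334.9,190.2)],.012))
for y in(-.027,.07,.0945): print(proj("top",[.538+.0836*(y-.0945),y,0]))
a=capture("top");cv2.imwrite("pics/t8.png",a[:,:,::-1])
g=cv2.GaussianBlur(a.mean(2).astype(np.float32),(3,3),0)
for u in(330,334):print(u,a[170:210,u].astype(int)[:, [0,2]].T)
E
```

```text
[[ 0.5293 -0.0286  0.012 ]]
[[334.3608 190.8573]]
[[305.6842 188.9131]]
[[298.4522 188.4228]]
330 [[110 111 117 115 117 114  81  59 110 140 139 139 137 138 133 122 125 139
  139 139 138 137 136 132 138 136 140 140 138 140 139 140 123 101  83  81
   74  73  63  68]
 [120 122 126 125 127 124  90  55  71  39  48  47  45  46  49  36  37  45
   47  51  52  43  43  40  50  45  45  50  44  42  44  51  45  58  83  69
   64  65  40  41]]
334 [[113 113 111 112 114 102  51 105 146 139 136 132 114 106  93  81  77  67
   53  52  53  54  53  54  54  51  52  48  43  35  35  38  45  41  50  46
   54  51  58  58]
 [122 126 120 123 127 114  55  70  45  44  42  38  41  45  45  31  42  43
   33  38  37  40  36  36  40  35  36  35  35  31  35  30  27  33  31  34
   35  33  38  35]]
```

```bash
python3 - <<'E'
from h import *
np.set_printoptions(precision=4,suppress=True)
a=cv2.imread("pics/top0.png")
g=cv2.GaussianBlur(a.astype(np.float32).mean(2),(3,3),0)
for th in (70,85,100):
    P=[]
    for u in range(286,313):
        c=g[170:182,u]; k=np.where(c>th)[0][0]
        if k>0:P.append((u,170+k-1+(th-c[k-1])/(c[k]-c[k-1])))
    for z in(0,.04):
        W=ray("top",P,z);f=np.polyfit(W[:,1],W[:,0]-.084*W[:,1],1);print(th,z,"dock x at y=.0945, slope .084:",np.mean(W[:,0]-.084*(W[:,1]-.0945)),f[0]+.084,len(P))
# scale: dark-line position and outer/inner
for th in ("min",):
    P=[]
    for u in range(270,312):
        c=g[201:210,u];P.append((u,201+np.argmin(c)))
    W=ray("top",P,.045);x=W[:,0]-.084*(W[:,1]-.0945);print("scale",np.median(x),np.mean(x))
b=a.astype(float).mean(2)
# straightened mean profile along slope .0.. for scale edge
prof=[]
for dv in np.arange(-5,5,.5):
    prof.append(np.mean([cv2.getRectSubPix(b.astype(np.float32),(1,1),(float(u),float(205.5+.071*(u-292)+dv)))[0,0] for u in range(272,310)]))
print(np.c_[np.arange(-5,5,.5),prof].round(1))
print(ray("top",[(292,205.5)],.045),ray("top",[(292,204.5)],.045))
E
```

```text
70 0 dock x at y=.0945, slope .084: 0.5889686160270157 0.08862399358742863 27
70 0.04 dock x at y=.0945, slope .084: 0.5851449095838869 0.0886239935874327 27
85 0 dock x at y=.0945, slope .084: 0.5872595510565689 0.09009845277553719 27
85 0.04 dock x at y=.0945, slope .084: 0.5834816447399624 0.09009845277553848 27
100 0 dock x at y=.0945, slope .084: 0.585446475078384 0.0949590822758796 27
100 0.04 dock x at y=.0945, slope .084: 0.5817171562120103 0.09495908227587298 27
scale 0.47872433495695876 0.47944076635787947
[[ -5.  117.3]
 [ -4.5 117.5]
 [ -4.  117.9]
 [ -3.5 118.2]
 [ -3.  118.2]
 [ -2.5 118. ]
 [ -2.  117.3]
 [ -1.5 115.9]
 [ -1.  113.3]
 [ -0.5 109.2]
 [  0.  107.7]
 [  0.5 112.3]
 [  1.  120.2]
 [  1.5 127.2]
 [  2.  129. ]
 [  2.5 127.4]
 [  3.  126.3]
 [  3.5 126.2]
 [  4.  126.1]
 [  4.5 125.6]]
[[0.4792 0.1134 0.045 ]] [[0.4825 0.1134 0.045 ]]
```

Call:
{"op": "arm_command", "data": {
  "series": [
    [[0,-0.01,-0.08],[0,0,0],50],
    [[0,-0.025,-0.18],[0,0,0],50],
    [[0,-0.04,-0.3],[0,0,0],50],
    [[0,-0.055,-0.42],[0,0,0],50],
    [[0,-0.07,-0.54],[0,0,0],50],
    [[0,-0.085,-0.66],[0,0,0],50],
    [[0,-0.1,-0.78],[0,0,0],50],
    [[0,-0.115,-0.9],[0,0,0],50],
    [[0,-0.13,-1.02],[0,0,0],50],
    [[0,-0.14,-1.12],[0,0,0],50],
    [[0,-0.14,-1.18],[0,0,0],50],
    [[0,-0.14,-1.2],[0,0,0],50]
  ]
}}

```text
t: 12.1
ee_pos: [0.5229, -0.05, 0.0133]
eef_rot: [[0.001, 0.997, -0.083], [0.001, -0.083, -0.997], [-1.0, 0.0, -0.001]]
force: [-0.3, -2.1, -0.2]
width: 0.0496
```

```bash
python3 - <<'E'
from h import *
s=state();R=np.array(s["eef_rot"]);p=np.array(s["ee_pos"])
c=p[:2]-R[:2,2]*.0535
print("line x at ring y",.534+.084*(c[1]-.0945))
look(9,proj("top",[*c,.012])[0],proj("side",[*c,.012])[0])
rows([])
a=capture("top");cv2.imwrite("pics/top9b.png",cv2.resize(a[150:230,260:370,::-1],None,fx=7,fy=7,interpolation=0))
a=capture("side");cv2.imwrite("pics/side9b.png",cv2.resize(a[160:260,280:380,::-1],None,fx=6,fy=6,interpolation=0))
E
```

```text
line x at ring y 0.5263432390352979
ring by tool [0.527 0.003]
top [318.6 189.5] [314 179  11  24 172] [0.533 0.026 0.012]
side [329.5 196.5] [317 190  26  14 266] [ 0.529 -0.008  0.012]
t 12.2 p [ 0.523 -0.05   0.013] push ang 85.20705242035346 F [-0.434 -1.629  0.503] w 0.04999440608480456
```

View pics/top9b.png

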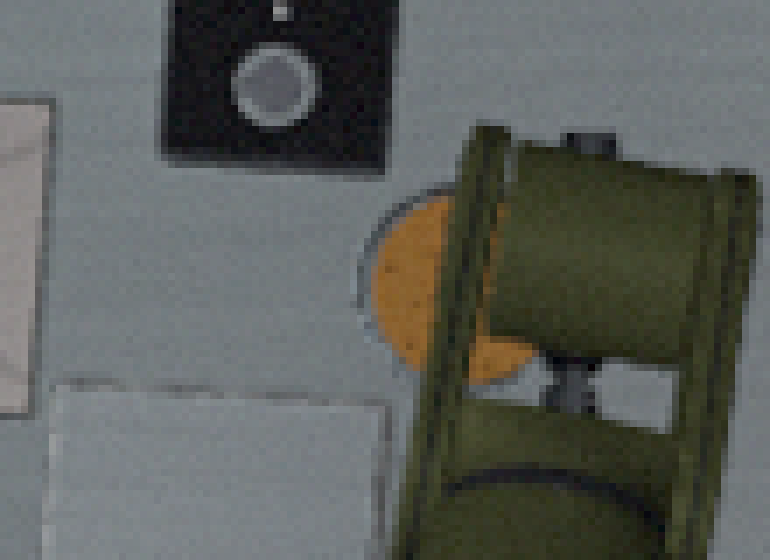

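View pics/side9b.png

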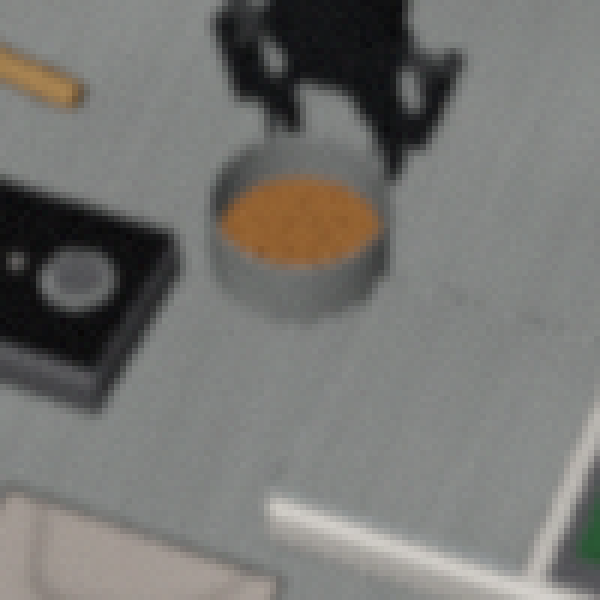

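Call:
{"op": "arm_command", "data": {
  "series": [
    [[0,-0.01,-0.08],[0,0,0],50],
    [[0,-0.02,-0.18],[0,0,0],50],
    [[0,-0.03,-0.28],[0,0,0],50],
    [[0,-0.04,-0.38],[0,0,0],50],
    [[0,-0.05,-0.48],[0,0,0],50],
    [[0,-0.05,-0.58],[0,0,0],50],
    [[0,-0.05,-0.68],[0,0,0],50],
    [[0,-0.05,-0.78],[0,0,0],50],
    [[0,-0.05,-0.88],[0,0,0],50],
    [[0,-0.05,-0.96],[0,0,0],50],
    [[0,-0.05,-1.0],[0,0,0],50]
  ]
}}

```text
t: 13.22
ee_pos: [0.5237, -0.0247, 0.0133]
eef_rot: [[0.001, 0.997, -0.084], [0.002, -0.084, -0.997], [-1.0, 0.0, -0.002]]
force: [-0.1, -1.7, 0.8]
width: 0.0502
```

```bash
python3 - <<'E'
from h import *
s=state();R=np.array(s["eef_rot"]);p=np.array(s["ee_pos"])
c=p[:2]-R[:2,2]*.0535
print("line x at ring y",.534+.084*(c[1]-.0945))
look(10,proj("top",[*c,.012])[0],proj("side",[*c,.012])[0])
rows([])
a=capture("top");cv2.imwrite("pics/top10b.png",cv2.resize(a[150:230,260:370,::-1],None,fx=7,fy=7,interpolation=0))
a=capture("side");cv2.imwrite("pics/side10b.png",cv2.resize(a[160:260,280:380,::-1],None,fx=6,fy=6,interpolation=0))
E
```

```text
line x at ring y 0.5284645976202639
ring by tool [0.528 0.029]
top [310.  189.9] [306 179   9  23 134] [0.532 0.055 0.012]
side [326.8 202. ] [314 195  26  15 283] [0.53  0.017 0.012]
t 13.3167 p [ 0.524 -0.025  0.013] push ang 85.20187365170352 F [ 0.055 -0.316  0.303] w 0.05010130106243098
```

View pics/top10b.png

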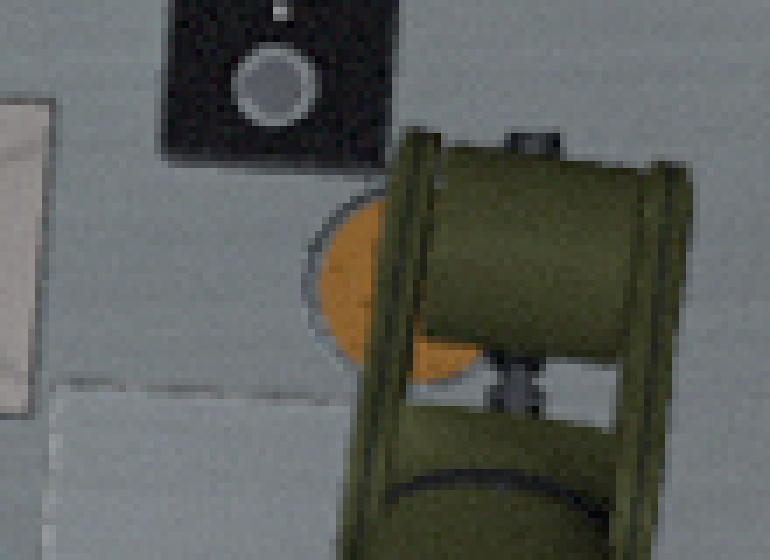

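View pics/side10b.png

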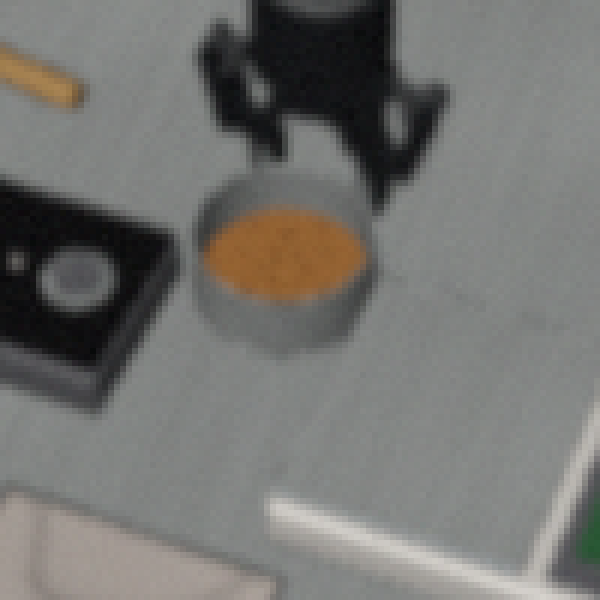

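Call:
{"op": "arm_command", "data": {
  "series": [
    [[0,0,-0.08],[0,0,0],50],
    [[0,0,-0.18],[0,0,0],50],
    [[0,0,-0.28],[0,0,0],50],
    [[0,0,-0.38],[0,0,0],50],
    [[0,0,-0.48],[0,0,0],50],
    [[0,0,-0.58],[0,0,0],50],
    [[0,0,-0.68],[0,0,0],50],
    [[0,0,-0.78],[0,0,0],50],
    [[0,0,-0.88],[0,0,0],50],
    [[0,0,-0.98],[0,0,0],50],
    [[0,0,-1.06],[0,0,0],50],
    [[0,0,-1.1],[0,0,0],50]
  ]
}}

```text
t: 14.42
ee_pos: [0.526, 0.0029, 0.0134]
eef_rot: [[0.001, 0.997, -0.084], [0.002, -0.084, -0.996], [-1.0, 0.0, -0.002]]
force: [0.3, -1.4, -0.2]
width: 0.05
```

```bash
python3 - <<'E'
from h import *
s=state();R=np.array(s["eef_rot"]);p=np.array(s["ee_pos"])
c=p[:2]-R[:2,2]*.0535
print("line x at ring y",.534+.084*(c[1]-.0945))
look(11,proj("top",[*c,.012])[0],proj("side",[*c,.012])[0])
rows([])
a=capture("side");cv2.imwrite("pics/side11b.png",cv2.resize(a[160:260,280:380,::-1],None,fx=6,fy=6,interpolation=0))
E
```

```text
line x at ring y 0.5307827261971136
ring by tool [0.531 0.056]
top [300.7 189.6] [298 180   6  20  90] [0.533 0.086 0.012]
side [323.6 208. ] [311 201  26  15 296] [0.532 0.045 0.012]
t 14.5167 p [0.526 0.003 0.013] push ang 85.19616395330571 F [0.365 0.04  0.976] w 0.04981434028805156
```

View pics/side11b.png

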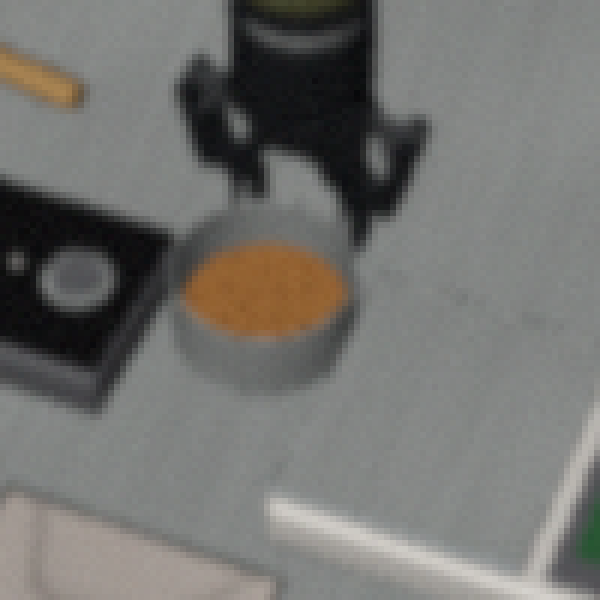

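View pics/top11.png

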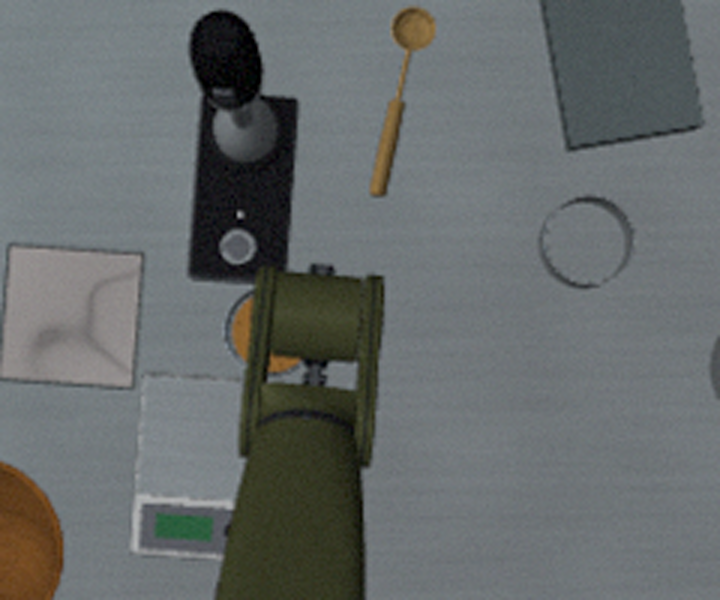

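Call:
{"op": "arm_command", "data": {
  "series": [
    [[0,0,-0.08],[0,0,0],50],
    [[0,0,-0.18],[0,0,0],50],
    [[0,0,-0.28],[0,0,0],50],
    [[0,0,-0.38],[0,0,0],50],
    [[0,0,-0.5],[0,0,0],50],
    [[0,0,-0.62],[0,0,0],50],
    [[0,0,-0.74],[0,0,0],50],
    [[0,0,-0.86],[0,0,0],50],
    [[0,0,-0.98],[0,0,0],50],
    [[0,0,-1.1],[0,0,0],50],
    [[0,0,-1.18],[0,0,0],50],
    [[0,0,-1.22],[0,0,0],50]
  ]
}}

```text
t: 15.57
ee_pos: [0.5287, 0.0336, 0.0135]
eef_rot: [[0.001, 0.997, -0.084], [0.003, -0.084, -0.996], [-1.0, 0.0, -0.003]]
force: [-0.1, -1.2, 0.3]
width: 0.0504
```

```bash
python3 - <<'E'
from h import *
s=state();R=np.array(s["eef_rot"]);p=np.array(s["ee_pos"])
c=p[:2]-R[:2,2]*.0535
print("line x at ring y",.534+.084*(c[1]-.0945))
look(12,proj("top",[*c,.012])[0],proj("side",[*c,.012])[0])
rows([])
a=capture("side");cv2.imwrite("pics/side12b.png",cv2.resize(a[160:260,280:380,::-1],None,fx=6,fy=6,interpolation=0))
E
```

```text
line x at ring y 0.5333624674606112
ring by tool [0.533 0.087]
top [348.5 129.8] [344 113  10  32 138] [ 0.733 -0.078  0.012]
side [319.9 215. ] [307 208  27  15 314] [0.535 0.077 0.012]
t 15.6667 p [0.529 0.034 0.014] push ang 85.19651708437868 F [-0.045 -0.431 -0.312] w 0.04984141463377414
```

View pics/side12b.png

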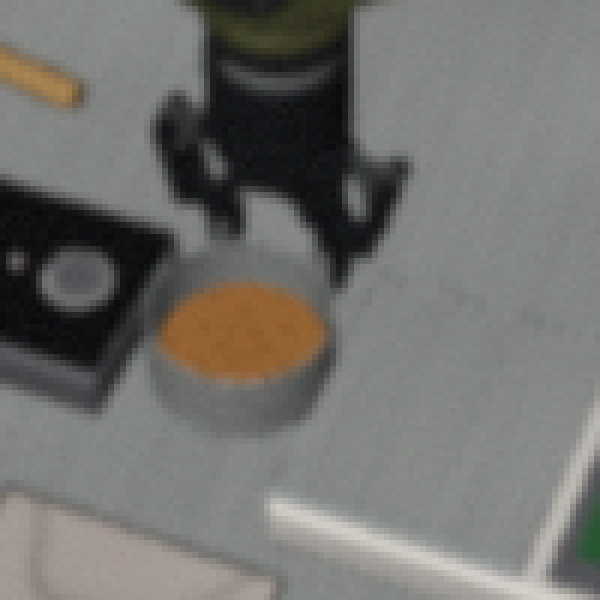

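Call:
{"op": "arm_command", "data": {
  "series": [
    [[0,0,-0.08],[0,0,0],50],
    [[0,0,-0.18],[0,0,0],50],
    [[0,0,-0.28],[0,0,0],50],
    [[0,0,-0.38],[0,0,0],50],
    [[0,0,-0.48],[0,0,0],50],
    [[0,0,-0.56],[0,0,0],50],
    [[0,0,-0.62],[0,0,0],50]
  ]
}}

```text
t: 16.3
ee_pos: [0.53, 0.0492, 0.0136]
eef_rot: [[0.001, 0.996, -0.084], [0.003, -0.084, -0.996], [-1.0, 0.001, -0.003]]
force: [0.3, -0.6, 0.0]
width: 0.05
```

Call:
{"op": "arm_command", "data": {
  "series": [
    [[0,0,-0.08],[0,0,0],50],
    [[0,0,-0.18],[0,0,0],50],
    [[0,0,-0.28],[0,0,0],50],
    [[0,0,-0.38],[0,0,0],50],
    [[0,0,-0.5],[0,0,0],50],
    [[0,0,-0.62],[0,0,0],50],
    [[0,0,-0.74],[0,0,0],50],
    [[0,0,-0.86],[0,0,0],50],
    [[0,0,-0.98],[0,0,0],50],
    [[0,0,-1.1],[0,0,0],50],
    [[0,0,-1.18],[0,0,0],50],
    [[0,0,-1.22],[0,0,0],50]
  ]
}}

```text
t: 17.3
ee_pos: [0.5325, 0.08, 0.0137]
eef_rot: [[0.001, 0.997, -0.083], [0.003, -0.083, -0.997], [-1.0, 0.0, -0.003]]
force: [0.1, -0.1, -1.3]
width: 0.0498
```

```bash
python3 - <<'E'
from h import *
s=state();R=np.array(s["eef_rot"]);p=np.array(s["ee_pos"])
c=p[:2]-R[:2,2]*.0535
print("line x at ring y",.534+.084*(c[1]-.0945))
look(13,proj("top",[*c,.012])[0],proj("side",[*c,.012])[0])
rows([])
E
```

```text
line x at ring y 0.5372604557396023
ring by tool [0.537 0.133]
top [348.4 130.2] [344 113  10  32 138] [ 0.732 -0.078  0.012]
side [313.9 225.6] [301 218  27  16 341] [0.539 0.123 0.012]
t 17.4 p [0.533 0.08  0.014] push ang 85.20973910936628 F [-0.125 -0.133 -0.07 ] w 0.04979530122909777
```

View pics/side13.png

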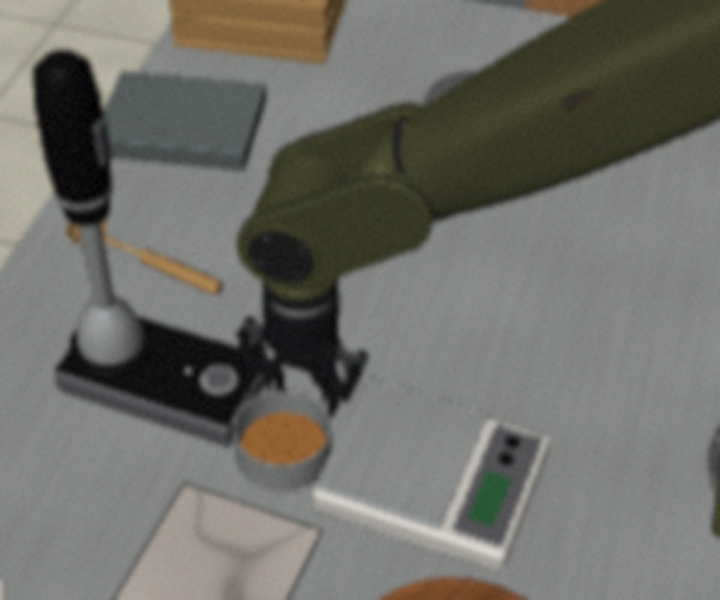

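View pics/top13.png

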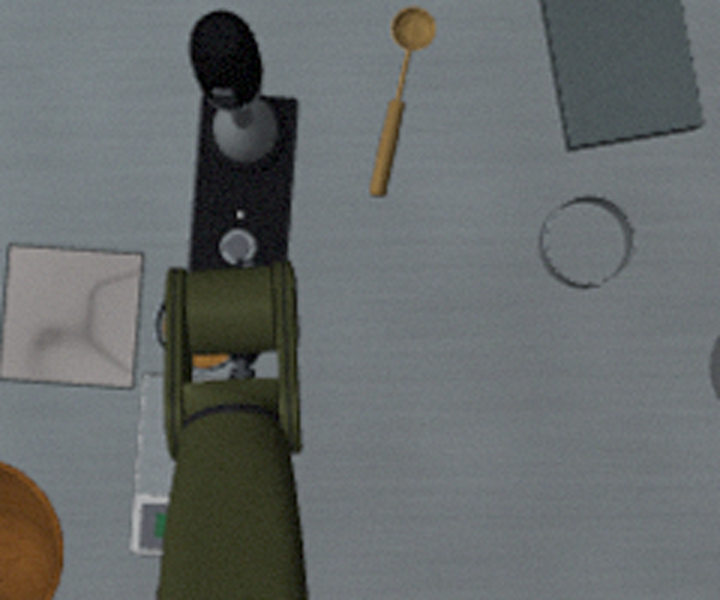

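Call:
{"op": "arm_command", "data": {
  "series": [
    [[0,0,-0.08],[0,0,0],50],
    [[0,0,-0.18],[0,0,0],50],
    [[0,0,-0.3],[0,0,0],50],
    [[0,0,-0.44],[0,0,0],50],
    [[0,0,-0.6],[0,0,0],50],
    [[0,0,-0.76],[0,0,0],50],
    [[0,0,-0.92],[0,0,0],50],
    [[0,0,-1.08],[0,0,0],50],
    [[0,0,-1.24],[0,0,0],50],
    [[0,0,-1.4],[0,0,0],50],
    [[0,0,-1.54],[0,0,0],50],
    [[0,0,-1.64],[0,0,0],50]
  ]
}}

```text
t: 18.4
ee_pos: [0.536, 0.1213, 0.0138]
eef_rot: [[0.001, 0.997, -0.083], [0.004, -0.083, -0.997], [-1.0, 0.001, -0.004]]
force: [0.1, -0.9, -0.6]
width: 0.0498
```

Call:
{"op": "arm_command", "data": {
  "series": [
    [[0,0,-0.1],[0,0,0],50],
    [[0,0,-0.24],[0,0,0],50],
    [[0,0,-0.4],[0,0,0],50],
    [[0,0,-0.56],[0,0,0],50],
    [[0,0,-0.72],[0,0,0],50],
    [[0,0,-0.88],[0,0,0],50],
    [[0,0,-1.04],[0,0,0],50],
    [[0,0,-1.2],[0,0,0],50],
    [[0,0,-1.36],[0,0,0],50],
    [[0,0,-1.52],[0,0,0],50],
    [[0,0,-1.66],[0,0,0],50],
    [[0,0,-1.76],[0,0,0],50]
  ]
}}

```text
t: 19.4
ee_pos: [0.5397, 0.1656, 0.014]
eef_rot: [[0.001, 0.997, -0.083], [0.004, -0.083, -0.997], [-1.0, 0.001, -0.004]]
force: [0.1, -0.4, -0.8]
width: 0.05
```

```bash
python3 - <<'E'
from h import *
s=state();R=np.array(s["eef_rot"]);p=np.array(s["ee_pos"])
c=p[:2]-R[:2,2]*.0535
look(14,proj("top",[*c,.012])[0],proj("side",[*c,.012])[0])
rows([])
E
```

```text
ring by tool [0.544 0.219]
top [208.4 264. ] [ 177  232   64   65 2582] [0.289 0.398 0.012]
side [302.2 246.9] [288 238  29  19 414] [0.546 0.211 0.012]
t 19.5 p [0.54  0.166 0.014] push ang 85.24521440208893 F [ 0.994 -0.395 -0.612] w 0.049959782890750024
```

View pics/side14.png

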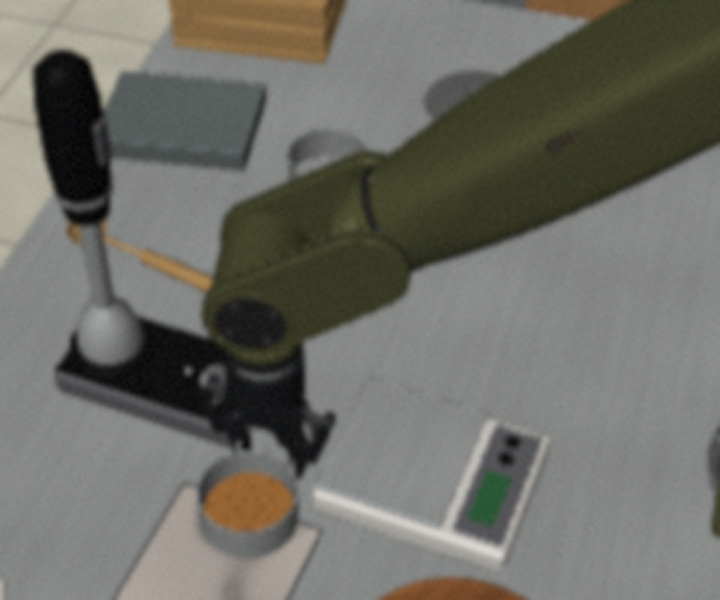

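Call:
{"op": "arm_command", "data": {
  "series": [
    [[0,0,-0.1],[0,0,0],50],
    [[0,0.02,-0.24],[0,0,0],50],
    [[0,0.04,-0.4],[0,0,0],50],
    [[0,0.06,-0.56],[0,0,0],50],
    [[0,0.08,-0.72],[0,0,0],50],
    [[0,0.1,-0.88],[0,0,0],50],
    [[0,0.1,-1.04],[0,0,0],50],
    [[0,0.1,-1.2],[0,0,0],50],
    [[0,0.1,-1.34],[0,0,0],50],
    [[0,0.1,-1.46],[0,0,0],50],
    [[0,0.1,-1.54],[0,0,0],50],
    [[0,0.1,-1.6],[0,0,0],50]
  ]
}}

```text
t: 20.5
ee_pos: [0.5456, 0.2056, 0.0142]
eef_rot: [[0.001, 0.997, -0.083], [0.004, -0.083, -0.997], [-1.0, 0.001, -0.004]]
force: [-1.2, -1.5, -1.1]
width: 0.0498
```

Call:
{"op": "arm_command", "data": {
  "series": [
    [[0,0,-0.08],[0,0,0],50],
    [[0,0,-0.18],[0,0,0],50],
    [[0,0,-0.3],[0,0,0],50],
    [[0,0,-0.42],[0,0,0],50],
    [[0,0,-0.54],[0,0,0],50],
    [[0,0,-0.66],[0,0,0],50],
    [[0,0,-0.76],[0,0,0],50],
    [[0,0,-0.84],[0,0,0],50],
    [[0,0,-0.88],[0,0,0],50],
    [[0,0,-0.9],[0,0,0],50],
    [[0,0,-0.9],[0,0,0],50]
  ]
}}

```text
t: 21.42
ee_pos: [0.5475, 0.2282, 0.0143]
eef_rot: [[0.001, 0.997, -0.083], [0.004, -0.083, -0.997], [-1.0, 0.001, -0.004]]
force: [0.5, -0.4, -0.1]
width: 0.05
```

```bash
python3 - <<'E'
from h import *
s=state();R=np.array(s["eef_rot"]);p=np.array(s["ee_pos"])
c=p[:2]-R[:2,2]*.0535
look(15,proj("top",[*c,.012])[0],proj("side",[*c,.012])[0])
rows([])
E
```

```text
ring by tool [0.552 0.282]
top [206.4 264.2] [ 177  232   58   65 2367] [0.288 0.405 0.012]
side [292.3 263.3] [278 254  30  20 464] [0.554 0.274 0.012]
t 21.5167 p [0.548 0.228 0.014] push ang 85.24971311320749 F [-0.243 -0.697 -0.749] w 0.04990589748010896
```

View pics/side15.png

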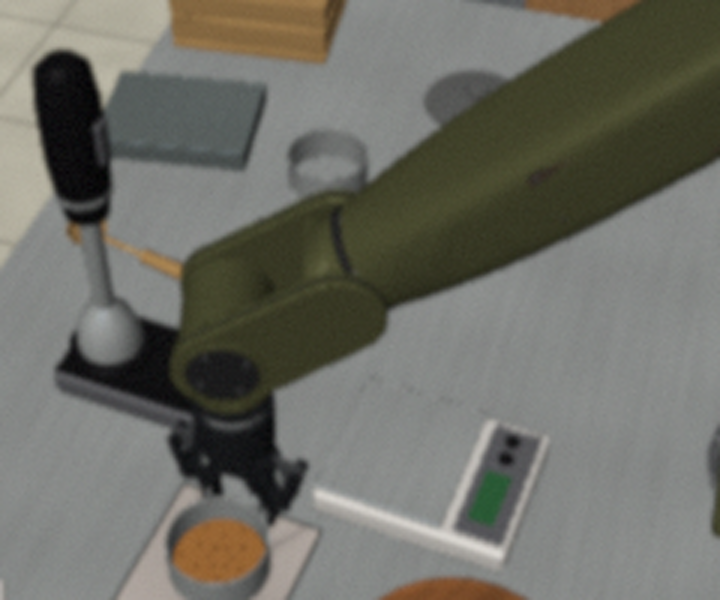

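Call:
{"op": "arm_command", "data": {
  "series": [
    [[0,0,0.1],[0,0,0],50],
    [[0,0,0.3],[0,0,0],50],
    [[0,0,0.6],[0,0,0],50],
    [[0,0,0.9],[0,0,0],50],
    [[0,0,1.2],[0,0,0],50],
    [[0,0,1.2],[0,0,0],50],
    [[-0.5,0,1.2],[0,0,0],50],
    [[-1.2,0,1.2],[0,0,0],50],
    [[-2,0,1.2],[0,0,0],50],
    [[-3,0,1.2],[0,0,0],50],
    [[-4,0,1.2],[0,0,0],50],
    [[-5,0,1.2],[0,0,0],50]
  ]
}}

```text
t: 22.52
ee_pos: [0.5449, 0.1979, 0.1415]
eef_rot: [[0.002, 0.997, -0.083], [0.005, -0.083, -0.997], [-1.0, 0.002, -0.005]]
force: [0.2, 0.4, 0.2]
width: 0.0503
```

Call:
{"op": "arm_command", "data": {
  "series": [
    [[-0.5,0,1],[0,0,0],50],
    [[-0.7,-0.8,2],[0,0,0],50],
    [[-0.7,-1.6,3],[0,0,0],50],
    [[-0.7,-2.4,4],[0,0,0],50],
    [[-0.7,-3,5],[0,0,0],50],
    [[-0.7,-3.5,6],[0,0,0],50],
    [[-0.7,-4,7],[0,0,0],50],
    [[-0.7,-4,7.5],[0,0,0],50],
    [[-0.7,-4,7.5],[0,0,0],50],
    [[-0.7,-4,7.5],[0,0,0],50]
  ]
}}

```text
t: 23.35
ee_pos: [0.43, 0.0191, 0.159]
eef_rot: [[0.004, 0.996, -0.084], [0.005, -0.084, -0.996], [-1.0, 0.003, -0.005]]
force: [0.6, 0.5, 0.1]
width: 0.0499
```

```bash
python3 - <<'E'
from h import *
rows([])
for n in("top","side"):
    a=capture(n);e=biscuit(a,proj(n,[.552,.282,.012])[0],n);print(n,e[:2])
    cv2.imwrite(f"pics/{n}16.png",a[:,:,::-1])
    if n=="top":cv2.imwrite("pics/top16b.png",cv2.resize(a[140:230,190:300,::-1],None,fx=7,fy=7,interpolation=2))
E
```

```text
t 23.35 p [0.43  0.019 0.159] push ang 85.16945709999497 F [0.582 0.478 0.129] w 0.049923226228165286
top (((242.79991149902344, 184.70486450195312), (23.42710304260254, 25.630308151245117), 19.07819175720215), array([0.553, 0.281, 0.012]))
side (((292.28643798828125, 263.2366027832031), (18.961111068725586, 28.990478515625), 83.23542785644531), array([0.554, 0.274, 0.012]))
```

View pics/top16b.png

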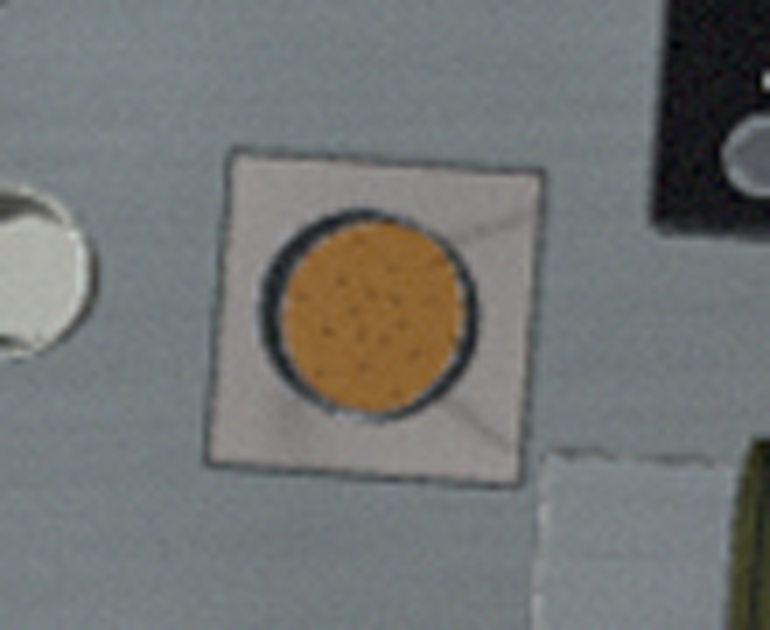

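View pics/top16.png

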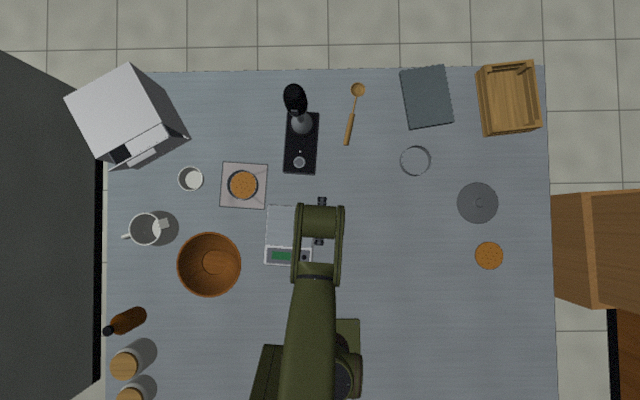

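View pics/side16.png

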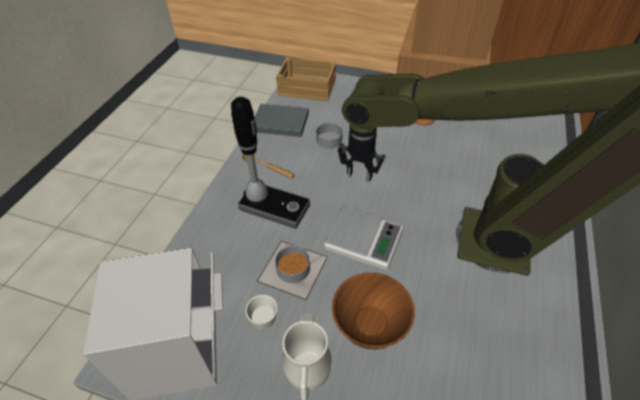

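The ring stands centred on the slab, at about (243,185) in the top view, with the biscuit in it. The arm is clear and the other things are where they were.

```bash
python3 -c "
from plant import *
print(finish_job())"
```

```text
the job is handed in; nothing more can be done
None
```

The ring with the biscuit is on the marble slab and the job is handed in; no verdict was reported. I pushed it with the two fingers held 50 mm apart behind it. It went at a slant to the gap's axis, turned to line up, then straight through the gap at about 23 s in all. The wrist force stayed at about 3 N or less in every reading I took.

- **Position:** The top view puts the biscuit at (0.553, 0.281) m and the slab centre at (0.553, 0.282) m. The ring appears fully inside the slab's frame, and the arm is clear of everything.
- **Other things:** The empty ring, bowl, jug, lid, ramekin and spoon look unmoved in the last pictures. I checked this by eye only.
- **First gap measurement wrong:** An edge-finding mistake of mine put the gap's middle line about 4 mm too far towards the blender. I noticed it because the gap came out too wide (117 mm against 106 to 108 mm). I corrected the line before the ring entered and saw no sign of it touching a wall.
- **Camera disagreement:** The side view gives the biscuit's y as 0.274 m, 7 mm less than the top view. Part of the biscuit is hidden by the ring wall there, so I trusted the top view. Both are within the 25 mm allowed.

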